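# Counterweigh a glass tumbler on the bench balance

## Robot

A 7-joint arm with a two-finger parallel gripper is mounted at the origin on the work surface. World frame = base frame: x ahead of the robot, y to its left, z up, the work surface at z = 0. Lengths are in m, angles in rad, forces in N, time in s.
With the tool pointing down it reaches from about 0.425 to 0.875 m from the base axis. Payload 4.7 kg.
Tool frame: the origin (TCP) lies on the centre line of the jaws, within the pads' length; the fingertips stand 8 mm ahead of it and the grasp point (between the pads) lies 11 mm behind it; z points along the fingers, y is the direction in which the jaws open and shut (so a half turn about z gives the same grasp; the last joint's range is limited). The gripper opens to 87 mm and grips with 3 to 60 N. Pads are 19 mm wide; open, the fingers measure 117 mm over their backs; the gripper's body (75 mm by 190 mm) begins 51 mm behind the grasp point.
Start: joints at [-1.131, 0.321, -0.07, 1.45, 0.023, 1.371, -0.057], TCP at [0.269, 0.592, 0.196] pointing down, gripper open.
Joint ranges: [-2.86, 2.86], [-0.3, 2.09], [-1.38, 1.24], [0.06, 2.45], [-1.56, 4.7], [0.09, 2.05], [-2.69, 2.69]. Speed limits (rad/s): [2.57, 2.57, 3.14, 3.14, 3.14, 3.14, 3.14].

## Interface

Orientations are given as a rotation vector (axis times angle).
In Python, from bench import status, optics, order gives the robot as it stands.
- The arm moves only by the tool step_arm, never from a script. Its argument "rows" is a list of rows, each a list of 3 entries, a list of its own where there are three numbers: the turn, a rotation vector about the tool's x, y, z in degrees, then the shift along the tool's x, y, z in mm, then the finger opening in mm, from 0 to 87. A call has 1 to 12 rows; each row shifts and turns the pose as measured when the row begins, along the tool's axes as they then stand; what a row does not reach is not made up. A row lasts 1/12 s, in which the tool goes at most 41.7 mm and 7.16 degrees, less where a joint would pass 70% of its speed; a pose out of reach is approached as far as the arm can. A call is refused whole if a number of a shift passes 41.7 or a number of a turn 7.16, either way. A call with a gripper value outside its range is refused whole. The fingers move at their own pace and stop on an object; "grip_force" is the grip in N (left out, the last holds). Time passes only in rows, so rows that do not move let the fingers close. It gives the time, the measured TCP pose, the force and the opening at its end, in the units of the state.
- status.get_state(): the state, without advancing time (a new reading comes with each control period).
- optics.get_image(name): name is "side" or "top"; returns a dict with "frame" (420x560x3 uint8, red, green, blue), "range_z" (420x560 float32, m along the optical axis (not along the pixel's ray), 0 where there is no reading), "K" (3x3 intrinsics, pixels), "R" (3x3) and "t" (3): a world point X has camera coordinates R X + t. Camera axes: x right, y down, z forward; pixel columns grow to the right and rows downward; lengths in m; the calibration is good to about 2 mm. A picture is of the moment at which its call begins.
- order.close_job(): hands the job in, once; it reports no verdict.
The state is a dict: "time": time; "joint_positions": joint angles; "qd": joint speeds; "joint_torque": joint torques, N m; "position": TCP position; "tool_rot": TCP orientation; "ft_force": force on the tool from outside, world axes, zero at the start; "torque": the same for the moment, N m; "grip_width": opening from 0.0 (shut) to 1.0 (fully open).
Only numpy, scipy, OpenCV 4.12 (cv2) and the standard library are available. Lean on these libraries where they do the work, as an engineer would, in place of code of your own. Each camera call takes 0.05 s, during which the arm holds its last target.

## Task

Counterweigh the glass tumbler: slide slotted steel weights onto the stem of the balance's small pan, one after another, until the beam floats as near level as these weights can bring it. Push each weight gently until the stem is fully home at the end of its slot and set it down flat, never pushing, pressing or dropping hard on the pan or stem. Leave unused weights flat on the table, the tumbler standing on its pan, and everything else where it is.

Things in the scene. Friction and masses are not known exactly. Their poses are not given: they have to be found in the camera images.
- beam (a joint): The beam's angle on its fulcrum, rad. 0 = level (the pointer on the long middle mark); positive = tumbler side down; stops at about +-0.27. The beam is gently spring-centred and damped: empty it floats level, and at rest the angle shows the imbalance, 1.36 g per mrad (136 g per 0.1 rad); the arms are 120 mm long, so 10 g is about 0.9 mm at a pan. A hand on a pan moves it too: about 0.11 N per mm.
- balance: Small counter balance: grey base 120 (x) x 300 (y) mm and 18 mm high, fixed to the table; origin at the centre of its underside. The beam runs along its y; fulcrum at 90 mm height on a thin post that carries a white scale plate (62 mm wide, top at 215 mm). Round tumbler pan at +y, small pan with the stem at -y, each 120 mm from the middle and 135 mm above the table when level. The pans stay horizontal as the beam tilts, and a load counts the same wherever it lies on a pan.
- small_pan (a point): Centre of the small pan's upper surface. The pan is a flat steel plate, 60 mm (balance x) by 26 mm (y), 4 mm thick; it moves up and down with the beam, which lies 45 mm below it. The stem stands on the pan's long middle line, clamped up to 14 mm to either side of this point along the balance's x. That offset differs each time and is not measured: look or feel for it.
- glass_seat (a point): Centre of the tumbler pan's upper surface (pan 90 mm across with a 4 mm rim). It moves with the beam.
- tumbler: Glass tumbler being weighed, 70 mm across, 125 mm tall, standing on the round pan; origin at the centre of its underside. Its mass is not known: between 180 and 320 g.
- weight_large: Large slotted steel weight, 150 g: a flat disc 54 mm across and 10 mm thick with two parallel flats 47.5 mm apart (faces at +-y, to grip) and a slot 11 mm wide that runs from the rim at +x to 3.5 mm past the centre. Origin at the centre of its underside, z up; +x points out of the slot's mouth. When the stem touches the slot's closed end, the stem's axis is at the weight's origin. At the start it lies flat on the table.
- weight_medium: Medium slotted steel weight, 100 g: a flat disc 44 mm across and 10 mm thick with two parallel flats 38.7 mm apart (faces at +-y, to grip) and a slot 11 mm wide that runs from the rim at +x to 3.5 mm past the centre. Origin at the centre of its underside, z up; +x points out of the slot's mouth. When the stem touches the slot's closed end, the stem's axis is at the weight's origin. At the start it lies flat on the table.
- weight_small: Small slotted steel weight, 50 g: a flat disc 36 mm across and 8 mm thick with two parallel flats 31.7 mm apart (faces at +-y, to grip) and a slot 11 mm wide that runs from the rim at +x to 3.5 mm past the centre. Origin at the centre of its underside, z up; +x points out of the slot's mouth. When the stem touches the slot's closed end, the stem's axis is at the weight's origin. At the start it lies flat on the table.
- tape_roll: Bystander: cardboard tape ring lying flat, 68 mm across, 19 mm high; it has a hole but no slot. Leave it alone. Origin at the centre of its underside.
- gift_box: Bystander: cardboard carton, 55 x 55 mm, 85 mm tall. Leave it alone. Origin at the centre of its underside.
- engraver: Bystander: hand engraving tool lying on its side, about 140 mm long, 22 mm high. Leave it alone. Origin at the centre of its underside.
- sweet_plate: Bystander: white plate of sweets, 170 mm across, 18 mm high. Leave it alone. Origin at the centre of its underside.
- gel_bottle: Bystander: bottle, 60 mm across, 150 mm tall. Leave it alone. Origin at the centre of its underside.
- tumbler_b: Bystander: another glass tumbler, 70 mm across, 125 mm tall, standing on the table. Leave it alone. Origin at the centre of its underside.
- block: Bystander: small wooden block, 90 x 45 mm, 18 mm high. Leave it alone. Origin at the centre of its underside.
- stem_pan: The small pan with its stem; origin at its bearing, 45 mm below small_pan. The upright stem is 7 mm thick and free for 40 mm under a fixed cap 18 mm across, 4 mm thick, too wide for the slots: weights enter only from the side, below the cap; the way along the balance's +x is free. Rigid sideways and delicate: a few newtons of push are plenty, over 10 N is too hard.
There are look-alikes about, which are no part of the job. What is shaped like the weight_medium but orange, pink or red is not meant.

How it is judged:
By the outcome, as a careful person would: the job done as asked, in the order asked, and still so for the second after the job is handed in, with the robot touching nothing.
It also fails if it takes over 72 s, if anything falls off the work surface, if the arm or the gripper's body presses on something with over 40 N, if the wrist force passes 120 N, or if a joint passes its speed limit or range.

## Working session

There is one attempt and no reset: what is moved stays moved. The work goes in short steps, Python scripts to look and compute and a tool call to move; the robot and the scene stay as the last step left them, time stands still between calls to the robot, and variables do not carry over. Pictures are saved under pics/ and viewed, and the job is handed in when it is done.

Besides the shell and the picture viewer there is one more tool, called as a command line: name --argument value ..., lists and objects as JSON in quotes. step_arm: Moves the arm, as the interface text tells. Its arguments: {"type":"object","properties":{"rows":{"type":"array"},"grip_force":{"type":"number"}},"required":["rows"]}

```bash
ls; mkdir -p pics
cat > h.py <<'E'
import numpy as np, cv2
from bench import status, optics, order
def snap(name,tag):
    d=optics.get_image(name)
    cv2.imwrite(f'pics/{tag}.png',d['frame'][:,:,::-1])
    np.savez(f'pics/{tag}.npz',**d)
    return d
def load(tag): return dict(np.load(f'pics/{tag}.npz'))
def pt(d,u,v):
    z=d['range_z'][int(round(v)),int(round(u))]
    c=np.linalg.inv(d['K'])@np.array([u,v,1.])*z
    return d['R'].T@(c-d['t'])
def onplane(d,u,v,h):
    r=d['R'].T@np.linalg.inv(d['K'])@np.array([u,v,1.])
    o=-d['R'].T@d['t']
    return o+r*(h-o[2])/r[2]
def proj(d,X):
    c=d['K']@(d['R']@np.array(X)+d['t']); return c[:2]/c[2]
def cloud(d):
    z=d['range_z'];v,u=np.indices(z.shape)
    p=np.stack([u,v,np.ones_like(u)],-1).reshape(-1,3)@np.linalg.inv(d['K']).T*z.reshape(-1,1)
    return ((p-d['t'])@d['R']).reshape(*z.shape,3)
E
python3 - <<'E'
from h import *
for n in('side','top'):
    d=snap(n,n+'0'); print(n,d['K'],-d['R'].T@d['t'],d['R'])
s=status.get_state();print(s)
E
```

```text
pics
side [[494.70816996   0.         272.66738088]
 [  0.         494.70816996 208.02443098]
 [  0.           0.           1.        ]] [-0.10211705 -0.70232776  0.78290879] [[ 0.71195423 -0.70178706 -0.02482129]
 [-0.42307077 -0.40045224 -0.81280325]
 [ 0.56047506  0.58917988 -0.58200926]]
top [[526.23369077   0.         271.32795756]
 [  0.         526.23369077 203.2974041 ]
 [  0.           0.           1.        ]] [ 0.23993789 -0.00299     1.56074947] [[-0.09157481 -0.99579122 -0.00372816]
 [-0.97013105  0.09005835 -0.22524482]
 [ 0.22463257 -0.01700995 -0.97429506]]
{'time': 0.1, 'joint_positions': array([-1.13088161,  0.32175396, -0.0700871 ,  1.45158594,  0.02259083,
        1.37080756, -0.05690573]), 'qd': array([ 0.00137875, -0.00222257,  0.00128853, -0.00145099,  0.0003804 ,
       -0.00091057, -0.00106891]), 'joint_torque': array([ 3.39234011e-04, -4.92573774e+01, -4.05430589e-01, -3.13396060e+01,
       -6.41574268e-02,  3.95686948e-02,  5.07098014e-05]), 'position': array([0.26830149, 0.59142616, 0.19535111]), 'tool_rot': array([-6.63729257e-01, -3.07038148e+00,  2.73944718e-03]), 'ft_force': array([ 0.49850516,  0.48762781, -0.36205994]), 'torque': array([0.02178623, 0.04020474, 0.04956446]), 'grip_width': 0.9999135963952531}
```

View pics/side0.png

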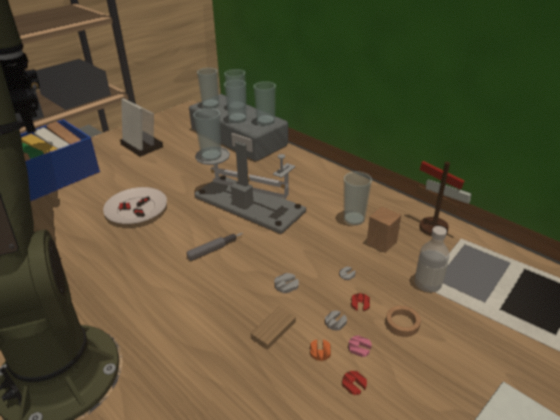

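View pics/top0.png

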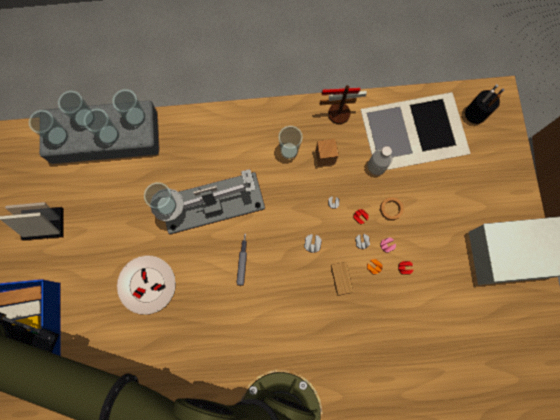

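Run:
```python
from h import *
a=load('top0');b=load('side0')
A=cv2.resize(a['frame'][170:290,270:430,::-1],None,fx=5,fy=5,interpolation=cv2.INTER_CUBIC)
cv2.imwrite('pics/c1.png',A)
B=cv2.resize(b['frame'][230:350,250:410,::-1],None,fx=5,fy=5,interpolation=cv2.INTER_CUBIC)
cv2.imwrite('pics/c2.png',B)
cv2.imwrite('pics/c3.png',cv2.resize(a['frame'][150:250,130:290,::-1],None,fx=5,fy=5,interpolation=cv2.INTER_CUBIC))
cv2.imwrite('pics/c4.png',cv2.resize(b['frame'][100:240,180:320,::-1],None,fx=4,fy=4,interpolation=cv2.INTER_CUBIC))
for n,(u,v) in dict(L=(313,243),M=(363,241),S=(334,202),pan=(247,182),tape=(391,210),red=(361,216)).items(): print(n,pt(a,u,v),onplane(a,u,v,.01))
```

```text
L [ 0.46658633 -0.14300109  0.00207897] [ 0.46543452 -0.14228956  0.01      ]
M [ 4.59065018e-01 -2.92740283e-01  3.04031681e-04] [ 0.45770345 -0.29093989  0.01      ]
S [ 0.58755699 -0.22146199 -0.00619314] [ 0.58396462 -0.21920425  0.01      ]
pan [0.61895856 0.03288804 0.19663749] [0.67081608 0.03779687 0.01      ]
tape [ 5.45428822e-01 -3.89647918e-01  1.72716090e-04] [ 0.54350508 -0.38721305  0.01      ]
red [ 0.53524217 -0.29656348  0.00099305] [ 0.53353691 -0.29486822  0.01      ]
```

View pics/c1.png

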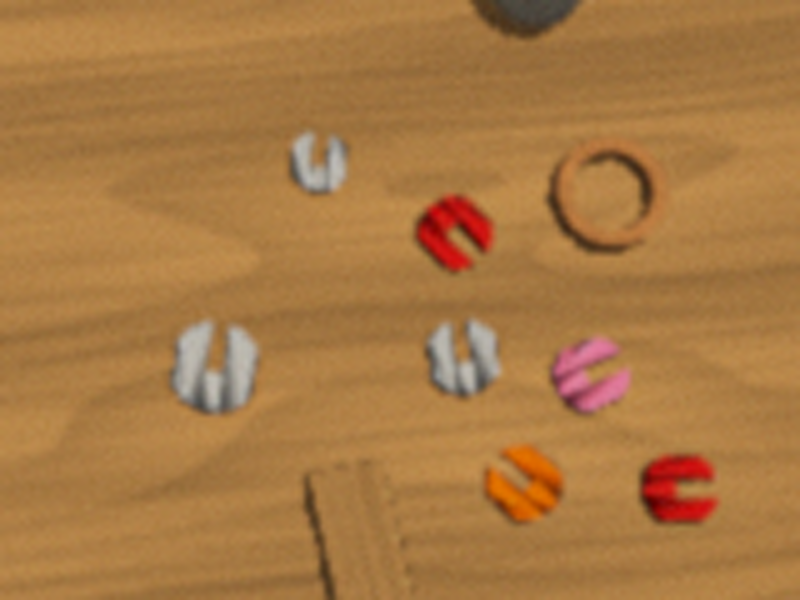

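View pics/c2.png

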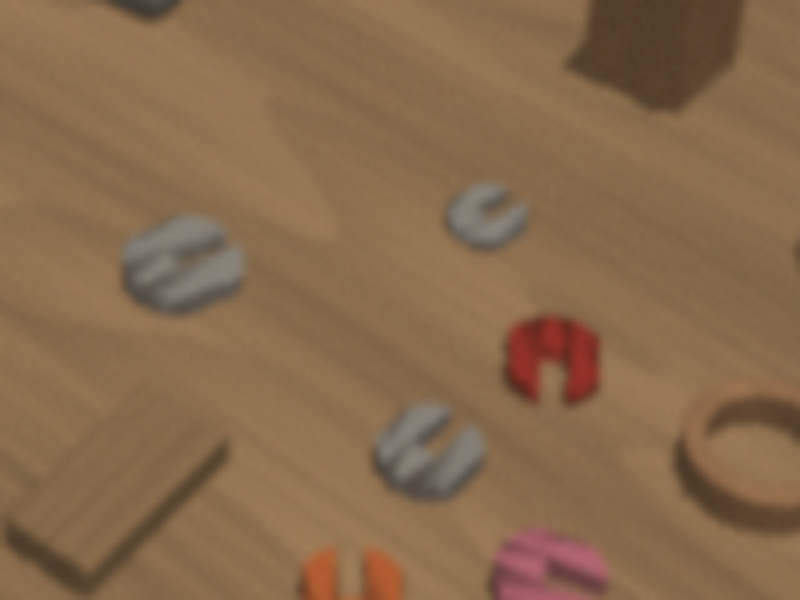

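View pics/c3.png

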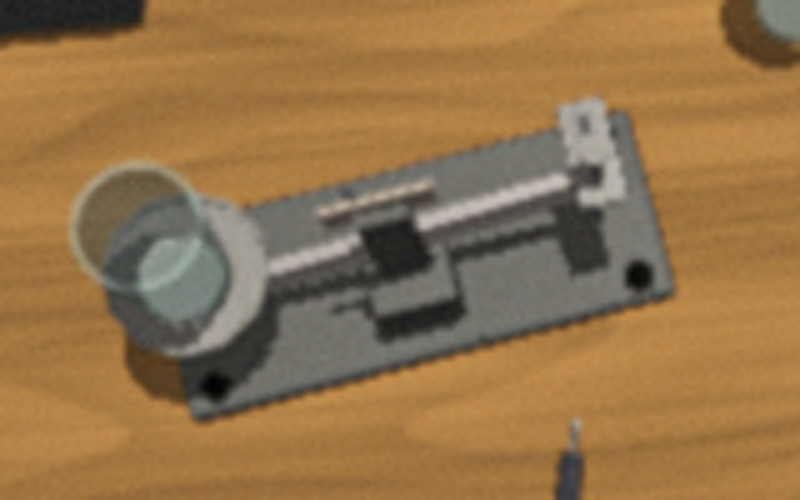

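View pics/c4.png

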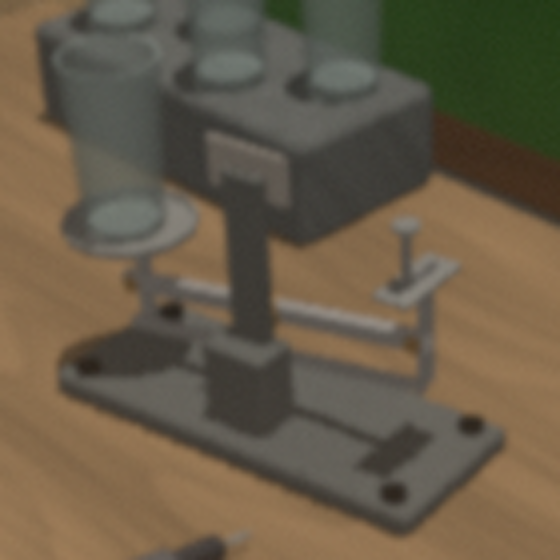

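The grey steel discs are at top-view pixels (313,243) large, (363,241) medium and (334,202) small. The red, pink and orange discs are the look-alikes, and all three grey slots open roughly toward world +x. Next I measure the weights, the balance and the stem.

```bash
cat > m.py <<'E'
from h import *
def greymask(d,box):
    f=d['frame'];u0,u1,v0,v1=box
    hsv=cv2.cvtColor(f,cv2.COLOR_RGB2HSV)
    m=((hsv[...,1]<70)&(hsv[...,2]>75)).astype(np.uint8)
    o=np.zeros_like(m);o[v0:v1,u0:u1]=m[v0:v1,u0:u1];return o
def blobs(d,box,h=.010,amin=30):
    m=greymask(d,box)
    n,l,st,c=cv2.connectedComponentsWithStats(m)
    out=[]
    for i in range(1,n):
        if st[i,4]<amin: continue
        v,u=np.nonzero(l==i)
        P=np.array([onplane(d,a,b,h)[:2] for a,b in zip(u,v)])
        hull=cv2.convexHull(np.stack([u,v],1).astype(np.int32))
        cen=P.mean(0)
        H=np.array([onplane(d,*q[0],h)[:2] for q in hull])
        (e,ax,an)=cv2.minAreaRect((H*1000).astype(np.float32))
        out.append((c[i],st[i,4],cen,e,ax,an))
    return out
E
python3 - <<'E'
from m import *
a=load('top0');b=load('side0')
print('top');[print(*x) for x in blobs(a,(300,380,190,260))]
print('side');[print(*x) for x in blobs(b,(270,360,260,335))]
# heights around pan / balance cloud
for n,d in(('top',a),('side',b)):
    C=cloud(d); f=d['frame']
    M=(C[...,0]>.45)&(C[...,0]<.8)&(C[...,1]>-.05)&(C[...,1]<.4)&(C[...,2]>.012)
    for lo,hi in((.012,.022),(.08,.1),(.12,.145),(.145,.175),(.175,.2),(.2,.23)):
        k=M&(C[...,2]>lo)&(C[...,2]<hi)
        if k.sum(): print(n,lo,hi,k.sum(),C[k].min(0).round(3),C[k].max(0).round(3),np.median(C[k],0).round(3))
E
```

```text
top
[333.40506329 202.60759494] 79 [ 0.58226743 -0.21719054] (583.9933471679688, -217.70355224609375) (27.240983963012695, 31.147560119628906) 83.33220672607422
[312.22815534 243.53398058] 206 [ 0.46408014 -0.13983307] (466.3778381347656, -140.34205627441406) (46.934783935546875, 50.96891784667969) 75.89591217041016
[362.19565217 241.60869565] 138 [ 0.45612801 -0.28832451] (457.9049072265625, -289.45947265625) (38.5882453918457, 42.37821960449219) 82.67134857177734
side
[346.47101449 273.        ] 138 [ 0.58005529 -0.22021264] (581.4251098632812, -219.8114776611328) (36.357295989990234, 35.08137893676758) 75.10662841796875
[286.00554017 282.45706371] 361 [ 0.4637463  -0.14305512] (463.7579040527344, -142.42054748535156) (53.94472885131836, 54.72825241088867) 73.07643127441406
[335.06181818 320.32363636] 275 [ 0.45455324 -0.29073951] (456.0684509277344, -290.4185791015625) (40.49769592285156, 47.00437545776367) 89.87936401367188
top 0.012 0.022 2075 [ 0.45  -0.043  0.012] [0.797 0.4   0.022] [0.593 0.127 0.018]
top 0.08 0.1 384 [0.572 0.055 0.08 ] [0.8 0.4 0.1] [0.784 0.309 0.089]
top 0.12 0.145 325 [0.549 0.032 0.12 ] [0.657 0.309 0.145] [0.594 0.259 0.124]
top 0.145 0.175 324 [0.562 0.014 0.145] [0.667 0.294 0.175] [0.616 0.131 0.155]
top 0.175 0.2 227 [0.561 0.021 0.175] [0.635 0.295 0.2  ] [0.6   0.236 0.191]
top 0.2 0.23 253 [0.559 0.024 0.2  ] [0.632 0.297 0.23 ] [0.603 0.254 0.213]
side 0.012 0.022 2404 [ 0.45  -0.01   0.012] [0.8   0.4   0.022] [0.598 0.105 0.018]
side 0.08 0.1 433 [0.586 0.023 0.08 ] [0.8 0.4 0.1] [0.618 0.2   0.088]
side 0.12 0.145 357 [0.549 0.027 0.12 ] [0.651 0.309 0.145] [0.591 0.238 0.129]
side 0.145 0.175 496 [0.561 0.011 0.145] [0.667 0.282 0.175] [0.596 0.151 0.155]
side 0.175 0.2 412 [0.559 0.02  0.175] [0.634 0.284 0.2  ] [0.595 0.172 0.189]
side 0.2 0.23 468 [0.557 0.113 0.2  ] [0.626 0.3   0.23 ] [0.596 0.238 0.215]
```

Run:
```python
from m import *
a=load('top0');b=load('side0')
# slot direction: darker px inside hull
for n,d,box in(('top',a,(300,380,190,260)),('side',b,(270,360,260,335))):
    m=greymask(d,box); g=cv2.cvtColor(d['frame'],cv2.COLOR_RGB2GRAY)
    cs,_=cv2.findContours(m,cv2.RETR_EXTERNAL,cv2.CHAIN_APPROX_NONE)
    for c in cs:
        if cv2.contourArea(c)<30: continue
        hm=np.zeros_like(m);cv2.fillPoly(hm,[cv2.convexHull(c)],1)
        v,u=np.nonzero(hm&(1-m)); P=np.array([onplane(d,x,y,.0)[:2] for x,y in zip(u,v)])
        v2,u2=np.nonzero(hm);Q=np.array([onplane(d,x,y,.01)[:2] for x,y in zip(u2,v2)])
        w=P.mean(0)-Q.mean(0); ev=np.linalg.eigh(np.cov(P.T))[1][:,1]
        print(n,Q.mean(0).round(4),len(P),np.degrees(np.arctan2(w[1],w[0])).round(1),np.degrees(np.arctan2(ev[1],ev[0])).round(1))
for n,d in(('top',a),('side',b)):
    C=cloud(d); f=d['frame']
    k=(C[...,0]>.48)&(C[...,0]<.72)&(C[...,1]>-.05)&(C[...,1]<.34)&(C[...,2]>.013)&(C[...,2]<.023)&(f.max(-1)<130)&(f.max(-1).astype(int)-f.min(-1)<30)
    l=cv2.connectedComponentsWithStats(k.astype(np.uint8));i=1+np.argmax(l[2][1:,4]);k=l[1]==i
    r=cv2.minAreaRect((C[k][:,:2]*1000).astype(np.float32));print(n,k.sum(),r)
    # pan
    k=(C[...,0]>.54)&(C[...,0]<.72)&(C[...,1]>-.02)&(C[...,1]<.1)&(C[...,2]>.13)&(C[...,2]<.23)
    v,u=np.nonzero(k)
    for x in sorted(zip(v,u)): print(x, C[x].round(3),f[x]) if n=='side' else None
    print(k.sum())
```

```text
top [ 0.4577 -0.2887] 33 -22.0 -171.6
top [ 0.466  -0.1401] 46 -12.1 153.6
top [ 0.5841 -0.2173] 19 -11.1 161.7
side [ 0.4559 -0.2905] 42 22.9 -177.0
side [ 0.464 -0.143] 20 38.7 50.6
side [ 0.5809 -0.2203] 21 20.9 -170.2
top 1466 ((611.602294921875, 147.63836669921875), (115.94295501708984, 298.14434814453125), 11.055132865905762)
195
side 2109 ((610.8245849609375, 146.20457458496094), (123.0865707397461, 303.3166809082031), 12.226804733276367)
(np.int64(155), np.int64(278)) [0.624 0.037 0.197] [132 117 100]
(np.int64(155), np.int64(279)) [0.626 0.035 0.197] [134 125 112]
(np.int64(155), np.int64(280)) [0.626 0.032 0.198] [134 126 115]
(np.int64(155), np.int64(281)) [0.629 0.032 0.197] [136 129 119]
(np.int64(155), np.int64(282)) [0.631 0.03  0.196] [134 128 117]
(np.int64(155), np.int64(283)) [0.634 0.03  0.195] [134 126 115]
(np.int64(156), np.int64(278)) [0.622 0.034 0.196] [125 114 100]
(np.int64(156), np.int64(279)) [0.621 0.031 0.198] [126 120 111]
(np.int64(156), np.int64(280)) [0.626 0.033 0.195] [130 126 118]
(np.int64(156), np.int64(281)) [0.63  0.032 0.193] [129 125 117]

[... 12880 characters left out ...]
(176), np.int64(280)) [0.609 0.016 0.153] [120 113 102]
(np.int64(176), np.int64(281)) [0.613 0.017 0.152] [121 114 103]
(np.int64(176), np.int64(282)) [0.611 0.011 0.155] [119 108  95]
(np.int64(176), np.int64(283)) [0.617 0.014 0.151] [116 103  88]
(np.int64(176), np.int64(285)) [0.643 0.033 0.131] [89 83 76]
(np.int64(176), np.int64(286)) [0.643 0.029 0.132] [85 81 76]
(np.int64(176), np.int64(287)) [0.645 0.028 0.132] [91 84 75]
(np.int64(177), np.int64(279)) [0.611 0.022 0.147] [122 102  79]
(np.int64(177), np.int64(280)) [0.609 0.016 0.15 ] [119 102  83]
(np.int64(177), np.int64(281)) [0.609 0.013 0.152] [118 102  84]
(np.int64(177), np.int64(282)) [0.614 0.015 0.149] [123 103  82]
221
```

Run:
```python
from m import *
a=load('top0');b=load('side0')
for X in((.626,.03,.153),(.626,.03,.197)):
    print((proj(a,X)-[130,150])*5,(proj(b,X)-[180,100])*4)
A=cv2.resize(a['frame'][165:205,225:275,::-1],None,fx=14,fy=14,interpolation=cv2.INTER_CUBIC);cv2.imwrite('pics/c5.png',A)
A=cv2.resize(b['frame'][145:205,255:315,::-1],None,fx=10,fy=10,interpolation=cv2.INTER_CUBIC);cv2.imwrite('pics/c6.png',A)
```

```text
[593.00450773 168.16680056] [403.61737862 285.56842848]
[589.25639114 146.75698002] [402.50146386 222.44456091]
```

View pics/c5.png

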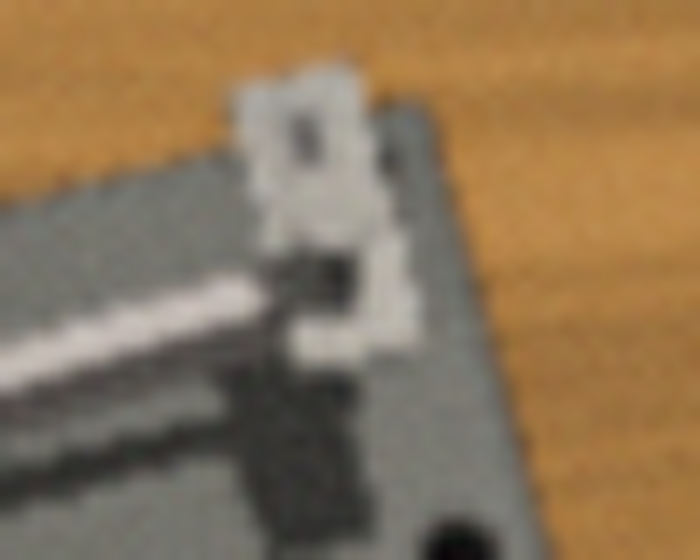

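View pics/c6.png

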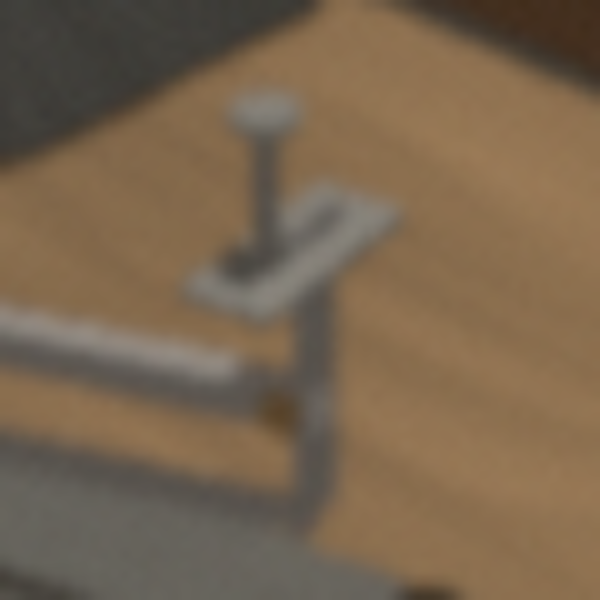

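```bash
cat > p.py <<'E'
from h import *
from scipy.spatial.transform import Rotation as Ro, Slerp
def tgtR(psi,pitch=0):
    c,s=np.cos(np.radians(psi)),np.sin(np.radians(psi))
    return Ro.from_matrix(np.array([[c,s,0],[s,-c,0],[0,0,-1]]).T)
def st():
    s=status.get_state();R=Ro.from_rotvec(s['tool_rot']);x=R.as_matrix()[:,0];z=R.as_matrix()[:,2]
    print('t %.2f pos %s yaw %.2f z %s F %s grip %.3f'%(s['time'],(s['position']*1000).round(1),np.degrees(np.arctan2(x[1],x[0])),z.round(3),s['ft_force'].round(2),s['grip_width']*87))
    return s,R
def plan(way,grip,step=38.,per=6.5):
    """way: list of (x,y,z mm,yaw deg)"""
    s,R=st();p=s['position']*1000;out=[]
    for x,y,z,psi in way:
        q=np.array([x,y,z],float);T=tgtR(psi)
        ang=np.degrees((R.inv()*T).magnitude())
        n=int(max(1,np.ceil(np.linalg.norm(q-p)/step),np.ceil(ang/per)))
        sl=Slerp([0,1],Ro.concatenate([R,T]))
        for i in range(n):
            Ra=sl(i/n);Rb=sl((i+1)/n)
            d=Ra.inv().apply((q-p)/n);w=np.degrees((Ra.inv()*Rb).as_rotvec())
            out.append([[float(v) for v in w.round(1)+0],[float(v) for v in d.round(1)+0],grip])
        p,R=q,T
    print(len(out));print(str(out).replace(' ',''))
E
python3 - <<'E'
from p import *
a=load('top0');b=load('side0')
for n,d in(('top',a),('side',b)):
    C=cloud(d);f=d['frame'].astype(int)
    # balance frame
    th=np.radians(11.5);X=C[...,0]-.611;Y=C[...,1]-.147
    xb=X*np.cos(th)+Y*np.sin(th);yb=-X*np.sin(th)+Y*np.cos(th);z=C[...,2]
    k=(abs(xb)<.028)&(abs(yb+.12)<.011)&(z>.12)&(z<.16)
    print(n,'small',k.sum(),np.median(z[k]))
    k=(abs(xb)<.05)&(abs(yb)<.14)&(z>.01)&(z<.026);print('base',np.median(z[k]))
    r=np.hypot(xb,yb-.12);k=(r<.045)&(z>.1)&(z<.14);print('tpan',k.sum(),np.percentile(z[k],[10,25,50,75,90]).round(4))
    k=(abs(xb)<.008)&(z>.07)&(z<.12)&(abs(yb)>.025)&(abs(yb)<.1); print('beam',k.sum(),np.polyfit(yb[k],z[k],1) if k.sum()>5 else '')
plan([(400,500,360,160),(480,200,360,165),(465,-141,200,168)],70)
E
```

```text
top small 114 0.15344740754373332
base 0.018961622768874066
tpan 412 [0.1156 0.118  0.1209 0.1238 0.1288]
beam 216 [-0.0028741   0.09854308]
side small 142 0.1521542373371168
base 0.01829588426309327
tpan 322 [0.117  0.1183 0.1206 0.1278 0.1354]
beam 283 [-0.04973572  0.09350591]
t 0.10 pos [268.3 591.4 195.4] yaw 155.60 z [-0.001 -0.002 -1.   ] F [ 0.5   0.49 -0.36] grip 86.992
26
[[[0.0,0.0,-0.6],[-22.5,-4.2,-23.5],70],[[0.0,0.0,-0.6],[-22.5,-4.4,-23.5],70],[[0.0,0.0,-0.6],[-22.4,-4.6,-23.5],70],[[0.0,0.0,-0.6],[-22.4,-4.9,-23.5],70],[[0.0,0.0,-0.6],[-22.3,-5.1,-23.5],70],[[0.0,0.0,-0.6],[-22.3,-5.4,-23.5],70],[[0.0,0.0,-0.6],[-22.2,-5.6,-23.5],70],[[0.0,0.0,-0.6],[-19.8,-28.3,0.0],70],[[0.0,0.0,-0.6],[-19.5,-28.5,0.0],70],[[0.0,0.0,-0.6],[-19.2,-28.7,0.0],70],[[0.0,0.0,-0.6],[-18.9,-28.8,0.0],70],[[0.0,0.0,-0.6],[-18.6,-29.0,0.0],70],[[0.0,0.0,-0.6],[-18.4,-29.2,0.0],70],[[0.0,0.0,-0.6],[-18.1,-29.4,0.0],70],[[0.0,0.0,-0.6],[-17.8,-29.6,0.0],70],[[0.0,0.0,-0.6],[-17.5,-29.7,0.0],70],[[0.0,0.0,-0.3],[-7.4,-33.3,16.0],70],[[0.0,0.0,-0.3],[-7.2,-33.4,16.0],70],[[0.0,0.0,-0.3],[-7.0,-33.4,16.0],70],[[0.0,0.0,-0.3],[-6.9,-33.4,16.0],70],[[0.0,0.0,-0.3],[-6.7,-33.5,16.0],70],[[0.0,0.0,-0.3],[-6.5,-33.5,16.0],70],[[0.0,0.0,-0.3],[-6.3,-33.5,16.0],70],[[0.0,0.0,-0.3],[-6.2,-33.6,16.0],70],[[0.0,0.0,-0.3],[-6.0,-33.6,16.0],70],[[0.0,0.0,-0.3],[-5.8,-33.6,16.0],70]]
```

step_arm --rows '[[[0,0,-0.6],[-22,-4,-24],70],[[0,0,-0.6],[-22,-4,-24],70],[[0,0,-0.6],[-22,-5,-24],70],[[0,0,-0.6],[-22,-5,-24],70],[[0,0,-0.6],[-22,-5,-24],70],[[0,0,-0.6],[-22,-5,-24],70],[[0,0,-0.6],[-22,-6,-24],70],[[0,0,-0.6],[-20,-28,0],70],[[0,0,-0.6],[-19,-29,0],70],[[0,0,-0.6],[-19,-29,0],70],[[0,0,-0.6],[-19,-29,0],70],[[0,0,-0.6],[-19,-29,0],70]]'

```text
time: 1.1
position: [0.4443, 0.3316, 0.3612]
tool_rot: [-0.428, -3.101, 0.025]
ft_force: [0.5, -0.3, -0.2]
grip_width: 0.807
```

Run:
```python
from p import *
plan([(480,200,360,168),(465,-141,120,168)],70,step=40)
```

```text
t 1.10 pos [444.3 331.6 361.2] yaw 164.27 z [-0.013 -0.014 -1.   ] F [ 0.54 -0.26 -0.16] grip 70.229
15
[[[-0.2,-0.1,-0.9],[-17.5,-29.2,0.7],70],[[-0.2,-0.1,-0.9],[-17.0,-29.5,0.6],70],[[-0.2,-0.1,-0.9],[-16.6,-29.8,0.5],70],[[-0.2,-0.1,-0.9],[-16.1,-30.1,0.4],70],[[0.0,0.0,0.0],[-5.1,-30.6,21.8],70],[[0.0,0.0,0.0],[-5.1,-30.6,21.8],70],[[0.0,0.0,0.0],[-5.1,-30.6,21.8],70],[[0.0,0.0,0.0],[-5.1,-30.6,21.8],70],[[0.0,0.0,0.0],[-5.1,-30.6,21.8],70],[[0.0,0.0,0.0],[-5.1,-30.6,21.8],70],[[0.0,0.0,0.0],[-5.1,-30.6,21.8],70],[[0.0,0.0,0.0],[-5.1,-30.6,21.8],70],[[0.0,0.0,0.0],[-5.1,-30.6,21.8],70],[[0.0,0.0,0.0],[-5.1,-30.6,21.8],70],[[0.0,0.0,0.0],[-5.1,-30.6,21.8],70]]
```

step_arm --rows '[[[-0.2,-0.1,-0.9],[-17,-29,1],70],[[-0.2,-0.1,-0.9],[-17,-29,1],70],[[-0.2,-0.1,-0.9],[-17,-30,0],70],[[-0.2,-0.1,-0.9],[-16,-30,0],70],[[0,0,0],[-5,-31,22],70],[[0,0,0],[-5,-31,22],70],[[0,0,0],[-5,-31,22],70],[[0,0,0],[-5,-31,22],70],[[0,0,0],[-5,-31,22],70],[[0,0,0],[-5,-31,22],70],[[0,0,0],[-5,-31,22],70],[[0,0,0],[-5,-31,18],70]]'

```text
time: 2.1
position: [0.4677, -0.0716, 0.1817]
tool_rot: [0.331, 3.12, 0.004]
ft_force: [0.5, 0.1, -0.1]
grip_width: 0.801
```

Run:
```python
from p import *
st()
d=snap('side','s1')
cv2.imwrite('pics/s1c.png',cv2.resize(d['frame'][180:340,220:420,::-1],None,fx=4,fy=3.75,interpolation=cv2.INTER_CUBIC))
plan([(465,-141,60,168),(465,-141,12,168)],60)
```

```text
t 2.10 pos [467.7 -71.6 181.7] yaw 167.89 z [ 0.004  0.002 -1.   ] F [ 0.45  0.13 -0.13] grip 69.697
t 2.15 pos [464.6 -79.6 178.5] yaw 167.38 z [-0.001 -0.002 -1.   ] F [-2.94 -5.02 -2.91] grip 69.872
6
[[[0.0,0.0,-0.2],[-3.5,-14.9,29.7],60],[[0.0,0.0,-0.2],[-3.4,-14.9,29.6],60],[[0.0,0.0,-0.2],[-3.4,-14.9,29.6],60],[[0.0,0.0,-0.2],[-3.3,-15.0,29.6],60],[[0.0,0.0,0.0],[0.0,0.0,24.0],60],[[0.0,0.0,0.0],[0.0,0.0,24.0],60]]
```

View pics/s1c.png

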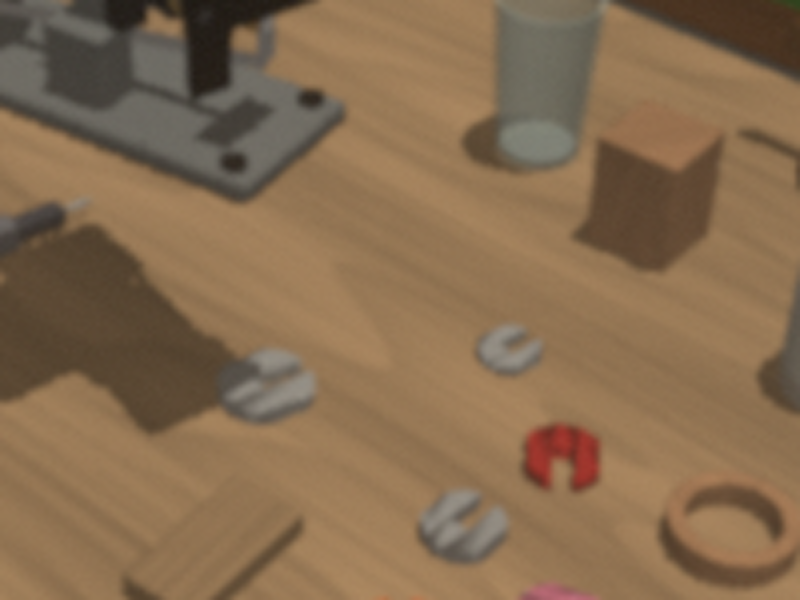

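Run:
```python
from p import *
d=load('s1')
for n,p,q in(('L',(281.2,284),(297.5,279.2)),('M',(333.75,321.3),(344.2,313.3)),('S',(345,273.9),(353.75,269.3))):
    w=(onplane(d,*q,.01)-onplane(d,*p,.01));print(n,onplane(d,*p,.01),np.degrees(np.arctan2(w[1],w[0])))
a=load('top0')
for n,p,q in(('L',(213,372),(220,325)),('M',(463,365),(464,322)),('S',(317,170),(323,137))):
    p=np.array(p)/5+[270,170];q=np.array(q)/5+[270,170]
    w=(onplane(a,*q,.01)-onplane(a,*p,.01));print(n,onplane(a,*p,.01),np.degrees(np.arctan2(w[1],w[0])))
```

```text
L [ 0.45279296 -0.13889971  0.01      ] -23.34250086261799
M [ 0.45062461 -0.29057411  0.01      ] -3.0108871671886925
S [ 0.57540096 -0.21973264  0.01      ] -10.560030480532948
L [ 0.46137382 -0.14064831  0.01      ] -14.643861244990203
M [ 0.45186075 -0.28897378  0.01      ] -8.806790986979706
S [ 0.57796601 -0.21666522  0.01      ] -16.768674609056617
```

step_arm --rows '[[[0,0,0.6],[-3,-15,30],65],[[0,0,0.6],[-3,-15,30],65],[[0,0,0.6],[-3,-15,30],65],[[0,0,0.6],[-3,-15,30],65],[[0,0,0],[0,0,18],65],[[0,0,0],[0,0,10],65],[[0,0,0],[0,0,0],65]]' --grip_force 20

```text
time: 2.73
position: [0.4591, -0.1462, 0.0248]
tool_rot: [-0.428, -3.11, 0.003]
ft_force: [-0.4, 0.7, 0.1]
grip_width: 0.744
```

Run:
```python
from p import *
st()
d=snap('side','s2')
cv2.imwrite('pics/s2c.png',cv2.resize(d['frame'][220:340,220:380,::-1],None,fx=5,fy=5,interpolation=cv2.INTER_CUBIC))
st()
```

```text
t 2.73 pos [ 459.1 -146.2   24.8] yaw 164.32 z [-0.002 -0.002 -1.   ] F [-0.36  0.67  0.13] grip 64.764
t 2.78 pos [ 459.7 -146.    25.8] yaw 164.35 z [-0.001 -0.002 -1.   ] F [-0.13  0.08 -0.75] grip 64.967
```

View pics/s2c.png

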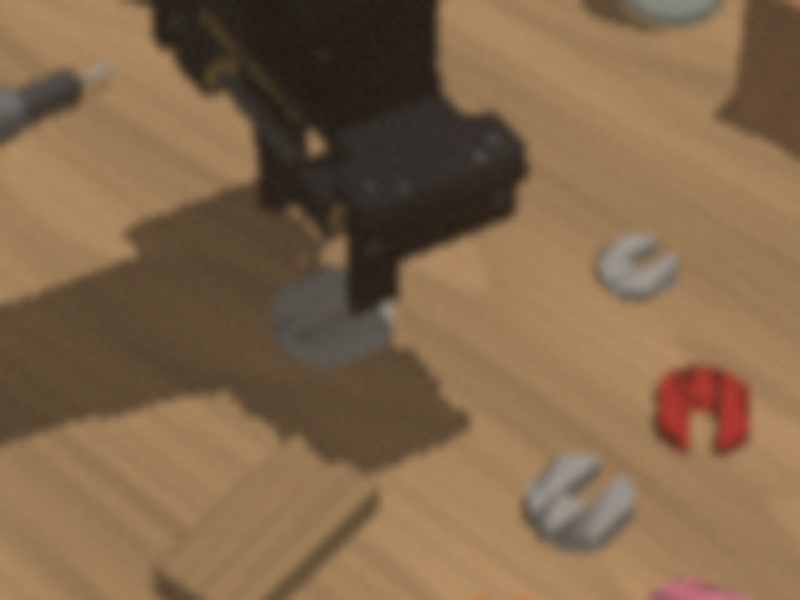

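step_arm --rows '[[[0,0,0],[-4,6,6],65],[[0,0,0],[0,0,8],65],[[0,0,0],[0,0,2],65]]'

```text
time: 3.03
position: [0.4696, -0.1394, 0.0121]
tool_rot: [0.422, 3.107, -0.0]
ft_force: [-0.8, -0.5, 0.7]
grip_width: 0.746
```

Run:
```python
from p import *
st()
```

```text
t 3.03 pos [ 469.6 -139.4   12.1] yaw 164.52 z [ 0.006 -0.001 -1.   ] F [-0.8  -0.51  0.74] grip 64.905
```

step_arm --rows '[[[0,-0.3,0],[4,-1,1],65],[[0,0,0],[0,0,1],55],[[0,0,0],[0,0,0],49],[[0,0,0],[0,0,0],44],[[0,0,0],[0,0,0],40],[[0,0,0],[0,0,0],40]]' --grip_force 20

```text
time: 3.53
position: [0.4674, -0.138, 0.0118]
tool_rot: [0.417, 3.098, 0.0]
ft_force: [-0.1, -0.6, 0.6]
grip_width: 0.495
```

Run:
```python
from p import *
st()
```

```text
t 3.53 pos [ 467.4 -138.    11.8] yaw 164.68 z [ 0.015 -0.002 -1.   ] F [-0.05 -0.63  0.6 ] grip 43.035
```

Run:
```python
from p import *
d=snap('side','s3')
cv2.imwrite('pics/s3c.png',cv2.resize(d['frame'][220:340,220:380,::-1],None,fx=5,fy=5,interpolation=cv2.INTER_CUBIC))
st()
```

```text
t 3.58 pos [ 467.4 -138.1   11.8] yaw 164.68 z [ 0.015 -0.002 -1.   ] F [ 0.97 -0.31  0.33] grip 42.092
```

View pics/s3c.png

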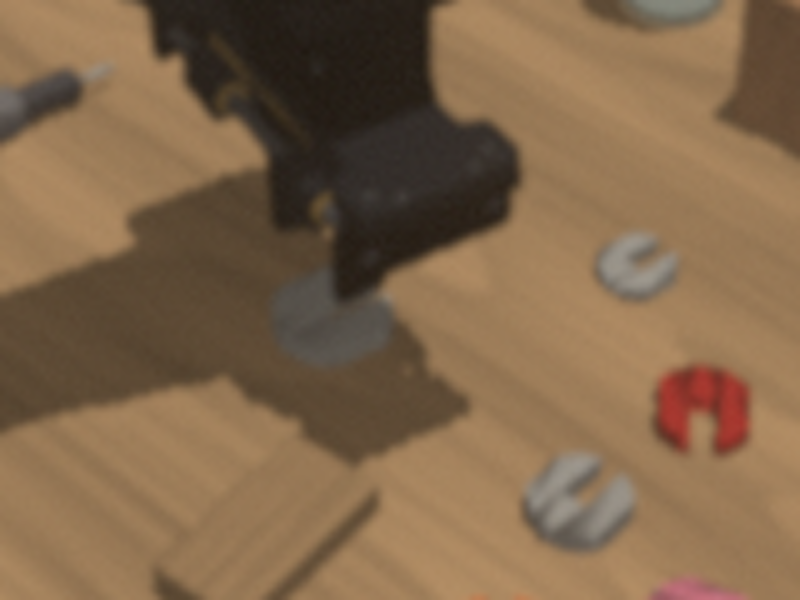

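Run:
```python
from p import *
d=load('s3')
C=cloud(d)
for (u,v) in((287,278),(288,276),(292,276),(298,286),(285,285)): print(u,v,C[v,u].round(3),onplane(d,u,v,.004).round(3),onplane(d,u,v,.011).round(3))
s,R=st()
for y in(-21,21):
    for x in (-9.5,9.5):
        X=s['position']+R.apply([x/1000,y/1000,.008]);p=proj(d,X);print(X.round(3),(p-[220,220])*5)
for x,y in((.465,-.141),(.465+.0257,-.141-.0069),(.465-.0257,-.141+.0069)): print((proj(d,[x,y,.01])-[220,220])*5)
```

```text
287 278 [ 0.447 -0.163  0.048] [ 0.48  -0.131  0.004] [ 0.475 -0.136  0.011]
288 276 [ 0.45  -0.163  0.051] [ 0.486 -0.128  0.004] [ 0.481 -0.133  0.011]
292 276 [ 0.411 -0.212  0.11 ] [ 0.492 -0.134  0.004] [ 0.487 -0.139  0.011]
298 286 [ 0.481 -0.163  0.   ] [ 0.478 -0.166  0.004] [ 0.473 -0.171  0.011]
285 285 [ 0.456 -0.148  0.011] [ 0.461 -0.143  0.004] [ 0.456 -0.148  0.011]
t 3.58 pos [ 467.4 -138.1   11.8] yaw 164.68 z [ 0.015 -0.002 -1.   ] F [ 0.97 -0.31  0.33] grip 42.092
[ 0.471 -0.161  0.004] [370.670901   333.19363896]
[ 0.453 -0.156  0.004] [333.67598227 349.38801453]
[ 0.482 -0.12   0.004] [322.61664285 276.48110682]
[ 0.464 -0.115  0.004] [286.30942857 291.87724427]
[328.6725822  308.32593687]
[379.68568996 286.80027405]
[276.69002702 330.26067098]
```

Run:
```python
from p import *
d=load('s3');C=cloud(d)
f=(255*(d['frame'][250:305,255:325,::-1]/255.)**.5).astype(np.uint8)
cv2.imwrite('pics/s3d.png',cv2.resize(f,None,fx=10,fy=10,interpolation=cv2.INTER_CUBIC))
print((C[262:294:2,276:304:2,2]*1000).round().astype(int))
```

```text
[[ 51 115 123 125 126 125 144 152 150 151 152 150 146 145]
 [ 47  44 116 119 118 126 138 144 151 148 147 146 143 138]
 [ 37  38  -1 113   0  76 135 139 143 143 142 138 134 133]
 [  2  -1   1   3  -2  68 128 137 137 137 133 134 125 122]
 [  2  -1  -1   0  -1  64  73 127 133 127 122 121 119 115]
 [  0   0   0   3   2  60  68 123 121 119 117 114 112 111]
 [ -2   1  -1   3  11  53  60 118 115 115 112 110   0  -1]
 [ -1  -1   9   6   8  47  51 111 110 109  45  -2   1   0]
 [  9  10  10  12  13  40  45  44  43  41  -1   0   1  -4]
 [  8  10  10   9  11   9  41   1   0   0  10   2   2   1]
 [  9   9  11  10  11   2  -1  10  11  13  13  -2   2   2]
 [  8  13  13  10  11   7  11  11  13  13  11   0  -1   3]
 [ 12  10   9  11  10  10  11  12   9  13   7   0  -1   0]
 [  7  10  12  12  11  10  10  12   9   7   4   1  -2  -1]
 [  2   3   8  10  10  12   9   7   5   1   1   0  -1  -1]
 [  1   1   1   4   5   6   2   2   0   2  -1  -1   1  -1]]
```

View pics/s3d.png

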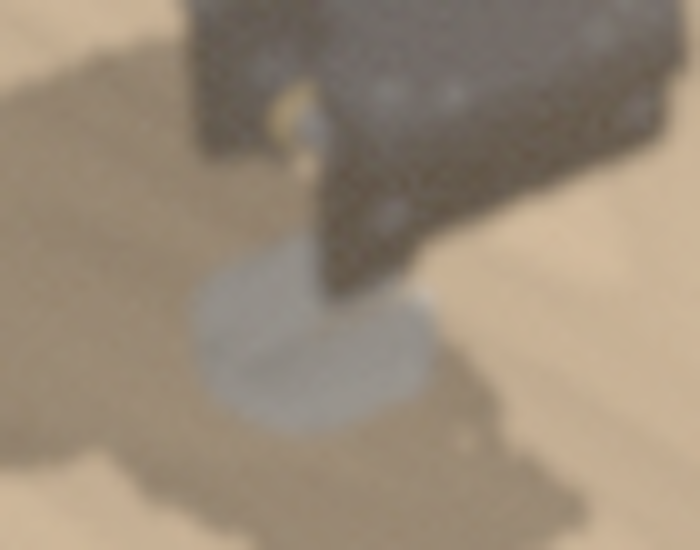

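Run:
```python
from p import *
d=load('s2');C=cloud(d)
print((C[262:292:2,284:310:2,2]*1000).round().astype(int))
v,u=281,294
print(C[278:284,292:298].round(3)*1000)
d=load('s1');C=cloud(d);f=d['frame']
k=(C[...,0]>.38)&(C[...,0]<.56)&(C[...,1]>-.2)&(C[...,1]<.05)&(C[...,2]>.1)
z=C[k]; z=z[np.argsort(z[:,2])][:40];print((z*1000).round())
```

```text
[[142 141 140 156 162 163 161 158 157 157 152 150 148]
 [137 137 783 153 158 157 157 155 150 148 145 137 137]
 [131 134 128 146 151 151 150 149 144 136 131 132 129]
 [ -1  -1   1 143 148 147 139 136 133 133 129 128 124]
 [ -1   0   1 138 136 136 131 130 131 127 124 120   1]
 [ -1   1  -1 131 132 129 128 125 121   1   1   0   0]
 [ 10  11  11 129 126 123 123  70  -2   1  -1   1   0]
 [ 11  10  10  72  70  68  67  64   2  -1  -2   0   0]
 [ 10  12  10  68  66  63  61  61   0  -2  -3  -2   1]
 [  9   6   4  63  61  59  56  53   1  -3   2   0   0]
 [ 11   1   0  55  55  10  10  -1   0  -2   0  -2   0]
 [ 10   9  11   9   9   9  10   1  -1  -2   0   1   1]
 [ 12   8  11  10   8  12  10   1  -1   0   0   1  -1]
 [  9  12  11   9   9   9   4   1   1  -2   1  -2   0]
 [ 10  11  12   5   2  -1  -2   3  -1  -1  -1  -1   2]]
[[[ 441. -183.   66.]
  [ 444. -183.   63.]
  [ 446. -184.   63.]
  [ 448. -185.   62.]
  [ 450. -186.   61.]
  [ 453. -186.   59.]]

 [[ 441. -183.   62.]
  [ 444. -184.   61.]
  [ 446. -185.   61.]
  [ 448. -185.   59.]
  [ 452. -185.   56.]
  [ 451. -188.   59.]]

 [[ 44
[... 670 characters left out ...]
 209.]
 [ 466.  -31.  209.]
 [ 469. -115.  209.]
 [ 462. -113.  209.]
 [ 451. -113.  209.]
 [ 448. -110.  210.]
 [ 467. -115.  210.]
 [ 475.  -38.  210.]
 [ 466.  -34.  210.]
 [ 458. -112.  210.]
 [ 465. -114.  210.]
 [ 480.  -38.  210.]
 [ 454. -113.  210.]
 [ 467.  -36.  210.]
 [ 476.  -40.  211.]
 [ 472.  -37.  211.]
 [ 476.  -36.  211.]
 [ 465.  -30.  211.]
 [ 452. -112.  211.]
 [ 466.  -32.  212.]
 [ 470.  -36.  212.]
 [ 483.  -39.  212.]
 [ 481.  -37.  212.]
 [ 454. -111.  212.]
 [ 450. -112.  212.]
 [ 477.  -39.  212.]
 [ 466.  -28.  212.]
 [ 455. -112.  212.]
 [ 465.  -27.  212.]
 [ 461. -114.  212.]
 [ 468. -116.  213.]
 [ 468.  -36.  213.]
 [ 446. -110.  213.]
 [ 478.  -37.  213.]]
```

Seen by camera and depth, the fingertips are at z≈40 mm while the reported TCP z is 12 mm. They closed to 42 mm above the weight without touching it. So the real tips stand about 28 mm behind the reported TCP. I'll reopen and go lower while watching the force.

Run:
```python
from p import *
plan([(465,-141,12,164.5),(465,-141,-14,164.5)],65,step=10)
```

```text
t 3.58 pos [ 467.4 -138.1   11.8] yaw 164.68 z [ 0.015 -0.002 -1.   ] F [ 0.97 -0.31  0.33] grip 42.092
4
[[[0.1,0.9,0.2],[1.5,-3.5,-0.2],65],[[0.0,0.0,0.0],[0.0,0.0,8.7],65],[[0.0,0.0,0.0],[0.0,0.0,8.7],65],[[0.0,0.0,0.0],[0.0,0.0,8.7],65]]
```

step_arm --rows '[[[0,0.9,0],[1.5,-3.5,0],65],[[0,0,0],[0,0,0],65],[[0,0,0],[0,0,0],65],[[0,0,0],[0,0,9],65],[[0,0,0],[0,0,9],65],[[0,0,0],[0,0,5],65],[[0,0,0],[0,0,0],65]]'

```text
time: 4.17
position: [0.4651, -0.1417, -0.0134]
tool_rot: [-0.42, -3.112, -0.004]
ft_force: [0.5, -0.1, 0.2]
grip_width: 0.742
```

Run:
```python
from p import *
st()
d=snap('side','s4');C=cloud(d)
f=(255*(d['frame'][240:310,245:335,::-1]/255.)**.6).astype(np.uint8)
cv2.imwrite('pics/s4d.png',cv2.resize(f,None,fx=8,fy=8,interpolation=cv2.INTER_CUBIC))
print((C[266:296:2,280:312:2,2]*1000).round().astype(int))
```

```text
t 4.17 pos [ 465.1 -141.7  -13.4] yaw 164.64 z [-0.001  0.002 -1.   ] F [ 0.51 -0.08  0.18] grip 64.573
[[106 108 108 107 127 128 125 125 125 125 127 127 124 124 127 124]
 [105 109 108 107 126 125 123 127 126 127 127 125 126 127 128 124]
 [ 97 104 107 105 121 125 125 123 122 125 126 124 124 127 123 120]
 [ 93 100 105 106 118 122 127 783 127 124 127 121 120 119 115 114]
 [ -2  91 100 104 103 117 123 125 124 123 121 120 115 113 111 106]
 [ 10  11  93  97 100 112 118 120 119 118 113 110 110 101  96  96]
 [  9   9  91  91  90 108 114 112 112 111 108  97  95  94  92  89]
 [  9  10  12  86   5 102 107 106 107  99  95  95  93  89  86  85]
 [  9   8  10   4  -2  96  99  97  96  93  91  88  88  -1  -1   2]
 [  9  11   9   7  10  92  96  93  89  87  84  -1   0   2  -1   2]
 [  8   9  13   9   9  82  90  85  85  27   1  -1   1   0   1  -2]
 [  8  12  10  12   9  29  31  29  26  21  -1   0   2   2   1   0]
 [ 11  10  13  10   7  26  21  20  17  16  -2   0  -1   1   0  -1]
 [  3   2   4   3   5  16  18  16   1  -2   2   2  -2  -1   4  -1]
 [  0   1  -1   0   0   1   1   0   0  -1   1   1   0  -3   2   1]]
```

View pics/s4d.png

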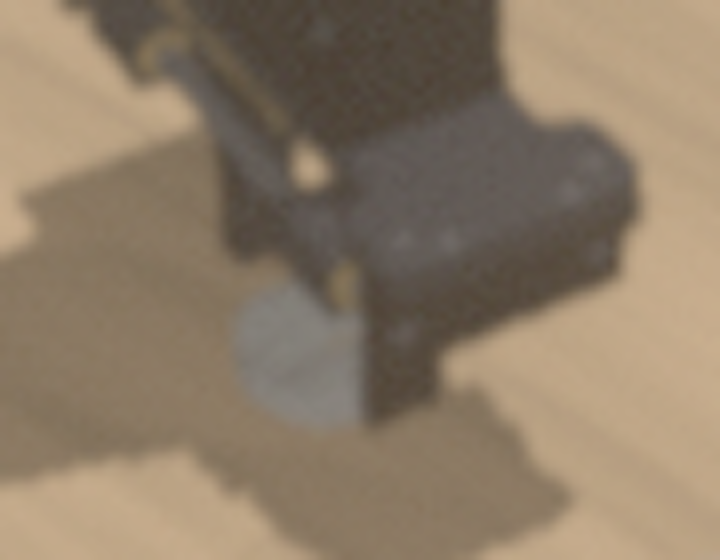

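step_arm --rows '[[[0,0,0],[0,0,6],65],[[0,0,0],[0,0,4],65],[[0,0,0],[0,0,0],65]]'

```text
time: 4.47
position: [0.465, -0.1417, -0.0243]
tool_rot: [-0.419, -3.112, -0.003]
ft_force: [-0.1, 0.2, -0.6]
grip_width: 0.745
```

Run:
```python
from p import *
st()
```

```text
t 4.47 pos [ 465.  -141.7  -24.3] yaw 164.65 z [-0.001  0.002 -1.   ] F [-0.14  0.23 -0.59] grip 64.778
```

Tip now at about z=4. Close.

step_arm --rows '[[[0,0,0],[0,0,1],55],[[0,0,0],[0,0,0],50],[[0,0,0],[0,0,0],46],[[0,0,0],[0,0,0],42],[[0,0,0],[0,0,0],40],[[0,0,0],[0,0,0],40],[[0,0,0],[0,0,0],40]]' --grip_force 20

```text
time: 5.05
position: [0.465, -0.1417, -0.0254]
tool_rot: [-0.419, -3.112, -0.004]
ft_force: [0.3, -0.7, -1.8]
grip_width: 0.542
```

Run:
```python
from p import *
st()
```

```text
t 5.05 pos [ 465.  -141.7  -25.4] yaw 164.65 z [-0.001  0.002 -1.   ] F [ 0.34 -0.67 -1.83] grip 47.180
```

step_arm --rows '[[[0,0,0],[0,0,-15],40],[[0,0,0],[0,0,-25],40],[[0,0,0],[0,0,-35],40],[[0,0,0],[0,0,-40],40],[[0,0,0],[0,0,-40],40]]'

```text
time: 5.47
position: [0.4559, -0.1404, 0.1253]
tool_rot: [-0.418, -3.089, 0.001]
ft_force: [1.7, 0.2, -1.2]
grip_width: 0.546
```

Run:
```python
from p import *
s,R=st();print(s['joint_positions'].round(3))
d=load('s4');C=cloud(d)
rel=(C.reshape(-1,3)-np.array([.465,-.1417,.0145]))
Rt=tgtR(164.65).as_matrix();q=rel@Rt
k=(abs(q[:,0])<.12)&(abs(q[:,1])<.15)&(q[:,2]<-.01)&(q[:,2]>-.25)
q=q[k]*1000
for lo in range(-220,-10,20):
    m=(q[:,2]>=lo)&(q[:,2]<lo+20)
    if m.sum()>3: print(lo,m.sum(),q[m][:,:2].min(0).round(),q[m][:,:2].max(0).round())
for n in('top0','side0'):
    C=cloud(load(n));th=np.radians(11.5);X=C[...,0]-.611;Y=C[...,1]-.147
    xb=X*np.cos(th)+Y*np.sin(th);yb=-X*np.sin(th)+Y*np.cos(th);z=C[...,2]
    m=(abs(xb)<.04)&(abs(yb)<.045)&(z>.175)&(z<.23)
    print(n,[ (v[m].min().round(3),np.median(v[m]).round(3),v[m].max().round(3)) for v in(xb,yb,z)])
plan([(490,-60,140,180),(567,-5,140,213)],40)
```

```text
t 5.47 pos [ 455.9 -140.4  125.3] yaw 164.59 z [-0.024  0.003 -1.   ] F [ 1.69  0.16 -1.19] grip 47.479
[-0.324  0.01   0.572  1.957 -0.002  1.2    1.551]
-220 355 [-34. -39.] [39. 22.]
-200 185 [-31. -38.] [38. 15.]
-180 646 [-37. -54.] [39. 25.]
-160 209 [-33. -53.] [38. 14.]
-140 275 [-22. -52.] [28. 14.]
-120 1091 [-36. -97.] [40. 96.]
-100 562 [-36. -94.] [40. 90.]
-80 210 [-36. -89.] [39. 86.]
-60 30 [-7. 31.] [12. 42.]
-40 40 [-8. 30.] [12. 48.]
-20 46 [-10. -43.] [13. 41.]
top0 [(np.float64(-0.018), np.float64(-0.009), np.float64(0.007)), (np.float64(-0.031), np.float64(0.0), np.float64(0.031)), (np.float64(0.175), np.float64(0.199), np.float64(0.223))]
side0 [(np.float64(-0.02), np.float64(-0.01), np.float64(-0.004)), (np.float64(-0.033), np.float64(-0.003), np.float64(0.031)), (np.float64(0.175), np.float64(0.198), np.float64(0.218))]
t 5.47 pos [ 455.9 -140.4  125.3] yaw 164.59 z [-0.024  0.003 -1.   ] F [ 1.69  0.16 -1.19] grip 47.479
9
[[[0.0,-0.5,-5.1],[-3.7,28.9,-5.1],40],[[0.0,-0.5,-5.1],[-6.3,28.4,-5.1],40],[[0.0,-0.5,-5.1],[-8.9,27.7,-5.0],40],[[0.0,0.0,-5.5],[-12.8,9.2,0.0],40],[[0.0,0.0,-5.5],[-13.7,7.9,0.0],40],[[0.0,0.0,-5.5],[-14.3,6.5,0.0],40],[[0.0,0.0,-5.5],[-14.9,5.1,0.0],40],[[0.0,0.0,-5.5],[-15.3,3.7,0.0],40],[[0.0,0.0,-5.5],[-15.6,2.2,0.0],40]]
```

Run:
```python
from p import *
plan([(500,-70,136,192),(574,-13,136,219)],40,per=6.9)
```

```text
t 5.47 pos [ 455.9 -140.4  125.3] yaw 164.59 z [-0.024  0.003 -1.   ] F [ 1.69  0.16 -1.19] grip 47.479
8
[[[0.0,-0.3,-6.9],[-5.9,19.9,-2.9],40],[[0.0,-0.3,-6.9],[-8.2,19.1,-2.9],40],[[0.0,-0.3,-6.9],[-10.5,17.9,-2.8],40],[[0.0,-0.3,-6.9],[-12.5,16.6,-2.8],40],[[0.0,0.0,-6.7],[-21.1,10.1,0.0],40],[[0.0,0.0,-6.8],[-22.1,7.5,0.0],40],[[0.0,0.0,-6.7],[-22.8,4.9,0.0],40],[[0.0,0.0,-6.7],[-23.2,2.2,0.0],40]]
```

step_arm --rows '[[[0,-0.3,-6.9],[-6,20,-3],40],[[0,-0.3,-6.9],[-8,19,-3],40],[[0,-0.3,-6.9],[-10,18,-3],40],[[0,-0.3,-6.9],[-12,17,-3],40],[[0,0,-6.8],[-21,10,0],40],[[0,0,-6.8],[-22,7,0],40],[[0,0,-6.8],[-21,4,0],40],[[0,0,-6],[-15,2,0],40],[[0,0,0],[0,0,0],40],[[0,0,0],[0,0,0],40]]'

```text
time: 6.3
position: [0.5724, -0.0134, 0.1502]
tool_rot: [-1.093, 2.926, -0.001]
ft_force: [-0.3, 0.2, -1.3]
grip_width: 0.544
```

Run:
```python
from p import *
st()
d=snap('side','s5');C=cloud(d)
f=(255*(d['frame'][130:210,220:320,::-1]/255.)**.6).astype(np.uint8)
cv2.imwrite('pics/s5d.png',cv2.resize(f,None,fx=7.5,fy=7.5,interpolation=cv2.INTER_CUBIC))
st()
```

```text
t 6.30 pos [572.4 -13.4 150.2] yaw -139.03 z [ 0.017  0.006 -1.   ] F [-0.26  0.15 -1.28] grip 47.289
t 6.35 pos [572.3 -13.1 150.1] yaw -139.03 z [ 0.017  0.006 -1.   ] F [-0.38  0.58 -2.27] grip 47.502
```

View pics/s5d.png

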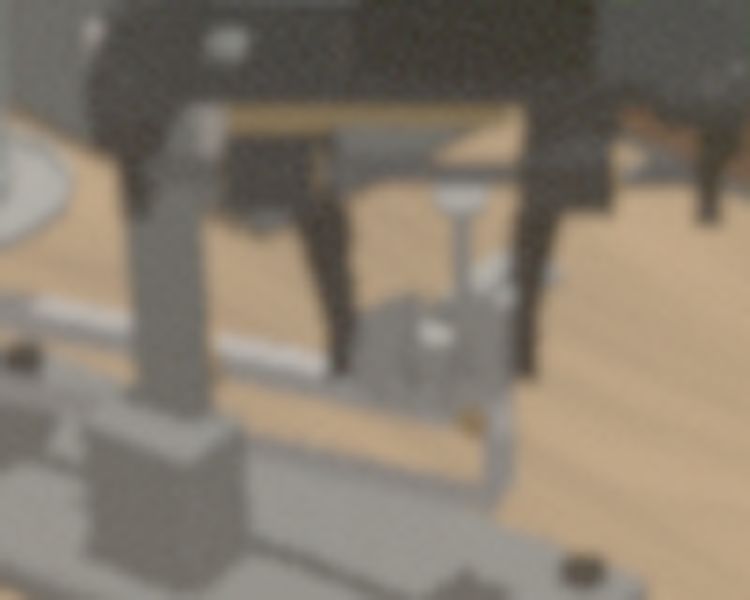

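Run:
```python
from p import *
d=load('s5');f=cv2.cvtColor(d['frame'],cv2.COLOR_RGB2GRAY).astype(int)
for r in range(157,168,2): print(r,270+5,f[r,275:290], (cloud(d)[r,279:285,2]*1000).round())
print()
for r in range(170,181,2): print(r,f[r,262:294])
s,R=st()
O=s['position']+R.apply([0,0,-.0254]);print(O)
for y in(-23.75,0,23.75): print(proj(d,s['position']+R.apply([0,y/1000,-.028])))
```

```text
157 275 [118 115 112 112 116 119 120 119 116 116 118 121 112  89  57] [196. 196. 196. 196. 197. 197.]
159 275 [115 117 116 114 106  95  87  92 106 115 120 117 100  69  40] [ -0. 194. 193. 189.   1.   0.]
161 275 [114 114 114 115 108  95  85  93 108 118 118 111  92  60  37] [  1. 185. 183. 184.   0.   1.]
163 275 [116 116 116 114 108  94  84  93 108 119 122 116  93  59  36] [ -1. 180. 179. 178.   2.   0.]
165 275 [119 118 118 118 110  95  85  97 120 131 132 123  95  59  38] [  0. 173. 173. 173.  -0. 150.]
167 275 [113 116 117 118 114  97  86  97 118 124 120 105  83  57  37] [ -1. 167. 169. 167. 154. 152.]

170 [ 77  46  34  33  43  70  94  99  95  87  83  80  76  81  88  90  86  84
  81  78  77  81  81  86  96  91  68  43  33  51  81 106]
172 [ 92  61  37  33  35  50  69  76  77  76  76  74  74  79  91  92  85  77
  75  75  77  76  77  77  75  65  49  36  36  61  96 113]
174 [107  73  43  34  38  52  66  73  76  76  76  73  73  87 112 128 128 117
  94  77  75  75  77  76  74  63  47  35  37  61  95 116]
176 [112  78  45  35  45  58  69  74  75  75  75  71  73  75  83  91  91  86
  77  72  71  75  76  77  70  61  46  35  36  69 106 122]
178 [130  94  52  34  48  65  72  73  76  75  73  69  68  69  74  75  76  72
  69  68  70  74  76  76  71  60  47  35  37  70 104 122]
180 [ 97  80  69  67  72  72  75  75  75  76  77  73  67  67  72  74  73  72
  71  73  73  75  76  79  76  69  66  66  69  82 106 118]
t 6.35 pos [572.3 -13.1 150.1] yaw -139.03 z [ 0.017  0.006 -1.   ] F [-0.38  0.58 -2.27] grip 47.502
[ 0.57187176 -0.01325701  0.17549505]
[287.90752413 177.92106354]
[277.5725059 177.766104 ]
[267.27249239 177.61166931]
```

Run:
```python
from p import *
d=load('s5')
o=-d['R'].T@d['t'];s,R=st()
O=(s['position']+R.apply([0,0,-.0254]))
X=R.as_matrix();u=-X[:,0];n=X[:,1];print('u',u,'n',n)
for z,v in((.180,163),(.168,167)):
    r=onplane(d,281.0,v,z);print('ray@z',z,r)
# stem using vertical plane of ray: azimuth
r=d['R'].T@np.linalg.inv(d['K'])@[281.,163,1];az=np.arctan2(r[1],r[0]);print(np.degrees(az))
C=cloud(d);P=C[159:168,281];print(np.median(P,0))
# points along horizontal ray at candidate distances along
for D in(.72,.725): pass
h=r[:2]/np.linalg.norm(r[:2])
base=np.median(P[:,:2],0)
L=(base-o[:2])@h
for dl in(0,.0035,.006):
    S=o[:2]+h*(L+dl);w=S-O[:2];print(S.round(4),'along',w@u[:2]*1000,'lat',w@n[:2]*1000)
```

```text
t 6.35 pos [572.3 -13.1 150.1] yaw -139.03 z [ 0.017  0.006 -1.   ] F [-0.38  0.58 -2.27] grip 47.502
u [0.75494085 0.65557474 0.01691367] n [-0.6555752   0.75510369 -0.006291  ]
ray@z 0.18 [0.62235597 0.02550562 0.18      ]
ray@z 0.168 [0.62326266 0.02665382 0.168     ]
45.13257139924701
[0.623356   0.02645138 0.1787094 ]
[0.6233 0.0265] along 64.89636126525495 lat -3.7263869538329724
[0.6258 0.029 ] along 68.3866309008019 lat -3.471989106033742
[0.6276 0.0307] along 70.87968064047823 lat -3.290276357605658
```

Run:
```python
from p import *
plan([(574.6,-15.7,135,221)],40,step=10)
```

```text
t 6.35 pos [572.3 -13.1 150.1] yaw -139.03 z [ 0.017  0.006 -1.   ] F [-0.38  0.58 -2.27] grip 47.502
2
[[[-0.2,0.5,0.0],[0.1,-1.7,7.6],40],[[-0.2,0.5,0.0],[0.0,-1.7,7.6],40]]
```

step_arm --rows '[[[0,0.5,0],[0,-1.7,7.6],40],[[0,0.5,0],[0,-1.7,7.5],40],[[0,0,0],[-10,0,0],40],[[0,0,0],[-13,0,0],40],[[0,0,0],[-6,0,0],40],[[0,0,0],[0,0,0],40],[[0,0,0],[0,0,0],40]]'

```text
time: 6.93
position: [0.5967, 0.0013, 0.1326]
tool_rot: [1.083, -2.947, 0.01]
ft_force: [-1.1, -0.3, -2.1]
grip_width: 0.544
```

```bash
cat > meas.py <<'E'
from p import *
def lateral(tag,rows,c0,c1,zb,back=.0035):
    d=load(tag);s,R=st()
    f=cv2.cvtColor(d['frame'],cv2.COLOR_RGB2GRAY).astype(float)
    us=[]
    for r in rows:
        x=np.arange(c0,c1);g=f[r,c0:c1];w=np.clip(np.percentile(g,80)-8-g,0,None)
        us.append((x*w).sum()/w.sum())
    print('stem cols',np.round(us,2));u0=np.median(us);v0=np.mean(rows)
    o=-d['R'].T@d['t'];r=d['R'].T@np.linalg.inv(d['K'])@[u0,v0,1];h=r[:2]/np.linalg.norm(r[:2])
    S0=np.array([.6258,.029]);S=o[:2]+h*((S0-o[:2])@h)
    O=s['position'][:2]+R.apply([0,0,zb])[:2];X=R.as_matrix();w=(S-O)*1000
    print('stem',S.round(4),'along',(w@-X[:2,0]).round(2),'lat(tool y)',(w@X[:2,1]).round(2))
E
python3 - <<'E'
from meas import *
d=snap('side','s6')
f=(255*(d['frame'][130:210,220:320,::-1]/255.)**.6).astype(np.uint8)
cv2.imwrite('pics/s6d.png',cv2.resize(f,None,fx=7.5,fy=7.5,interpolation=cv2.INTER_CUBIC))
lateral('s6',range(160,167),277,286,-.0254)
E
```

```text
t 6.98 pos [596.6   1.5 132.6] yaw -139.64 z [ 0.    -0.006 -1.   ] F [-1.47  0.66 -1.01] grip 47.063
stem cols [281.07 281.04 281.03 281.05 280.89 280.87 280.78]
stem [0.6259 0.0289] along 39.97 lat(tool y) 1.86
```

View pics/s6d.png

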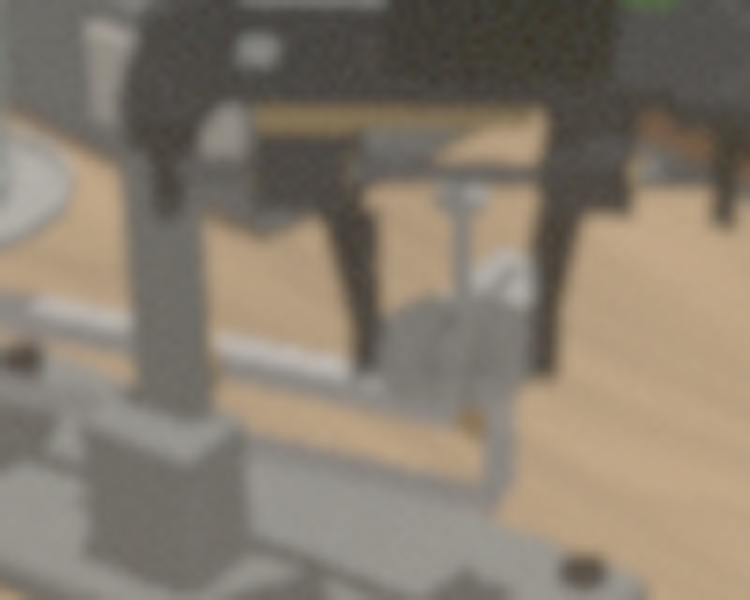

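step_arm --rows '[[[0.3,0,0],[0,1.9,0],40],[[0,0,0],[0,0,0],40],[[0,0,0],[0,0,0],40]]'

```text
time: 7.23
position: [0.5951, 0.0025, 0.1329]
tool_rot: [-1.083, 2.949, -0.018]
ft_force: [0.6, -0.6, -0.3]
grip_width: 0.545
```

```bash
cat >> meas.py <<'E'
def rel(S=(.6259,.0289),zb=-.0254):
    s,R=st();O=s['position'][:2]+R.apply([0,0,zb])[:2];X=R.as_matrix();w=(np.array(S)-O)*1000
    F=R.inv().apply(s['ft_force'])
    print('along',(w@-X[:2,0]).round(2),'lat',(w@X[:2,1]).round(2),'Ftool',F.round(2),'bottom',(s['position'][2]*1000-zb*1000).round(1))
E
python3 -c "
from meas import *
rel()"
```

```text
t 7.23 pos [595.1   2.5 132.9] yaw -139.68 z [ 0.004 -0.011 -1.   ] F [ 0.59 -0.59 -0.31] grip 47.433
along 40.45 lat -0.1 Ftool [-0.07 -0.83  0.31] bottom 158.3
```

step_arm --rows '[[[-0.7,0,0],[-6,0,0],40],[[0,0,0],[-8,0,0],40],[[0,0,0],[-8,0,0],40],[[0,0,0],[-4,0,0],40],[[0,0,0],[0,0,0],40]]'

```text
time: 7.65
position: [0.6173, 0.0211, 0.1336]
tool_rot: [1.081, -2.947, -0.002]
ft_force: [-0.1, 0.6, -1.0]
grip_width: 0.539
```

```bash
python3 -c "
from meas import *
rel()
d=snap('side','s7')
f=(255*(d['frame'][130:210,220:320,::-1]/255.)**.6).astype(np.uint8)
cv2.imwrite('pics/s7d.png',cv2.resize(f,None,fx=7.5,fy=7.5,interpolation=cv2.INTER_CUBIC))
rel()"
```

```text
t 7.65 pos [617.3  21.1 133.6] yaw -139.71 z [-0.003  0.    -1.   ] F [-0.14  0.56 -1.  ] grip 46.865
along 11.54 lat 0.39 Ftool [-0.25  0.52  1.  ] bottom 159.0
t 7.70 pos [617.   20.9 133.5] yaw -139.71 z [-0.003  0.    -1.   ] F [ 0.58 -0.31 -1.3 ] grip 46.735
along 11.93 lat 0.37 Ftool [-0.25 -0.62  1.3 ] bottom 158.9
```

View pics/s7d.png

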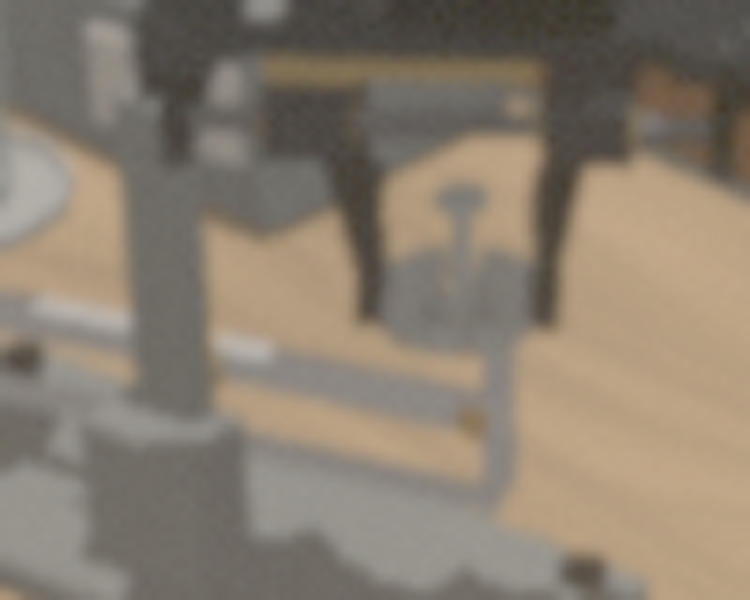

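step_arm --rows '[[[0,0,0],[-3,0,0],40],[[0,0,0],[-3,0,0],40],[[0,0,0],[-2,0,0],40],[[0,0,0],[0,0,0],40]]'

```text
time: 8.03
position: [0.6233, 0.0263, 0.1331]
tool_rot: [1.08, -2.946, -0.002]
ft_force: [0.2, -0.1, -1.4]
grip_width: 0.543
```

```bash
python3 -c "
from meas import *
rel()"
```

```text
t 8.03 pos [623.3  26.3 133.1] yaw -139.72 z [-0.004 -0.    -1.   ] F [ 0.22 -0.09 -1.35] grip 47.237
along 3.56 lat 0.4 Ftool [-0.12 -0.22  1.35] bottom 158.5
```

step_arm --rows '[[[0,0,0],[-1.5,0,0],40],[[0,0,0],[-1,0,0],40],[[0,0,0],[0,0,0],40]]'

```text
time: 8.28
position: [0.6252, 0.0279, 0.1331]
tool_rot: [1.08, -2.946, -0.002]
ft_force: [-0.2, 0.5, -2.2]
grip_width: 0.542
```

```bash
python3 -c "
from meas import *
rel()"
```

```text
t 8.28 pos [625.2  27.9 133.1] yaw -139.74 z [-0.004 -0.    -1.   ] F [-0.16  0.55 -2.23] grip 47.187
along 1.08 lat 0.44 Ftool [-0.24  0.51  2.23] bottom 158.5
```

step_arm --rows '[[[0,0,0],[-1,0,0],40],[[0,0,0],[-1,0,0],40]]'

```text
time: 8.45
position: [0.6258, 0.028, 0.1329]
tool_rot: [1.078, -2.944, -0.001]
ft_force: [-3.1, -0.7, -1.6]
grip_width: 0.545
```

```bash
python3 -c "
from meas import *
rel()"
```

```text
t 8.45 pos [625.8  28.  132.9] yaw -139.78 z [-0.007 -0.002 -1.   ] F [-3.13 -0.69 -1.56] grip 47.440
along 0.51 lat 0.64 Ftool [2.83 1.49 1.59] bottom 158.3
```

step_arm --rows '[[[0,0,0],[0,0,2],40],[[0,0,0],[0,0,2.5],40],[[0,0,0],[0,0,2.5],40],[[0,0,0],[0,0,2.5],40],[[0,0,0],[0,0,2.5],40],[[0,0,0],[0,0,1.5],40],[[0,0,0],[0,0,0],40],[[0,0,0],[0,0,0],40]]'

```text
time: 9.12
position: [0.6259, 0.0269, 0.1182]
tool_rot: [1.076, -2.945, 0.0]
ft_force: [-1.2, -0.4, -0.4]
grip_width: 0.54
```

```bash
python3 -c "
from meas import *
rel()
d=snap('side','s8')
f=(255*(d['frame'][130:210,220:320,::-1]/255.)**.6).astype(np.uint8)
cv2.imwrite('pics/s8d.png',cv2.resize(f,None,fx=7.5,fy=7.5,interpolation=cv2.INTER_CUBIC))
C=cloud(d);print((C[150:182:2,264:298:2,2]*1000).round().astype(int))
rel()"
```

```text
t 9.12 pos [625.9  26.9 118.2] yaw -139.85 z [-0.006 -0.002 -1.   ] F [-1.15 -0.42 -0.37] grip 46.947
along 1.13 lat 1.56 Ftool [1.15 0.42 0.38] bottom 143.6
[[234 232 231 231 232 230 230 232 231 230 231 231 230 232 233 235 233]
 [228 227 225  13  10   5  -3   0   4   2 225 224 225 227 229 230 228]
 [222 223 206   2   3  -1   1  -1  -1  -1  -2   1   1   0   0 226 224]
 [201 201 203 194   1   3   0   0  -1   2  -1  -2   0   0 194 204 219]
 [  1 196 196 193  -1   1  -1   1 189 189   3   3  -1   3 193 197 200]
 [ -1 191 191 190   2   0  -2 190 188 188 190   0   0  -1 191 193 195]
 [ -1 186 187 187   0  -1   1   1 186 184  -1   2   0   1 185 188 189]
 [  4   1 181 179   2   4   0   4 175 178  -3   3   3   1 181 183 183]
 [ -1   3 175 175   0   1  -1  -2 171 171  -1   1   0   1 177 176   1]
 [  0  -1 169 168 157 154 157 151 164 165  -3 153 154 152 172 172  -1]
 [  3   0 164 162 155 155 155 152 158 160 153 153 154 155 164 166  -2]
 [  2  -2 157 158 152 151 155 154 154 155 153 155 152 155 160 158  -1]
 [  3   0 152 154 154 157 153 155 152 153 153 152 154 156 153 153   2]
 [  3   1 146 146 151 155 155 156 153 152 154 155 153 154 148 150  -2]
 [  0  -4   3   2 143 147 150 151 152 151 154 150 149 148  -2   2  -2]
 [103 103  -3   2  -2   0 145 146 147 147 147 144 120   3  -3   2   3]]
t 9.17 pos [625.9  26.9 118.2] yaw -139.85 z [-0.006 -0.002 -1.   ] F [-0.95 -0.7  -0.28] grip 47.652
along 1.15 lat 1.59 Ftool [1.18 0.07 0.29] bottom 143.6
```

View pics/s8d.png

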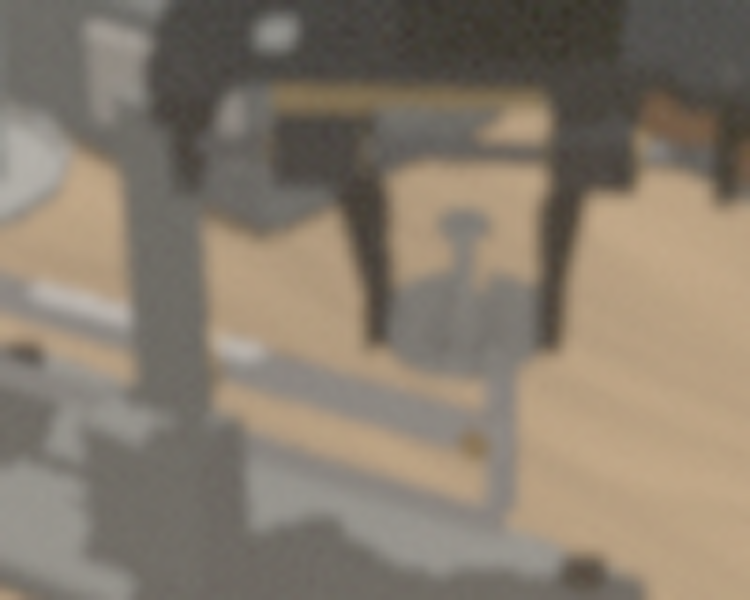

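step_arm --rows '[[[0,0,0],[0,0.7,1.5],40],[[0,0,0],[0,0.5,1.5],40],[[0,0,0],[-0.7,0,0.8],40],[[0,0,0],[-0.7,0,0],40]]'

```text
time: 9.5
position: [0.626, 0.0269, 0.1146]
tool_rot: [1.074, -2.945, 0.003]
ft_force: [-2.2, -2.4, 0.2]
grip_width: 0.543
```

```bash
python3 -c "
from meas import *
rel()"
```

```text
t 9.50 pos [626.   26.9 114.6] yaw -139.92 z [-0.006 -0.005 -1.   ] F [-2.18 -2.36  0.16] grip 47.214
along 1.06 lat 1.63 Ftool [ 3.19 -0.4  -0.13] bottom 140.0
```

step_arm --rows '[[[0,0,0],[0,0,0],40],[[0,0,0],[0,0,0],50],[[0,0,0],[0,0,0],54],[[0,0,0],[0,0,0],57],[[0,0,0],[0,0,0],57]]'

```text
time: 9.92
position: [0.6276, 0.0297, 0.1153]
tool_rot: [1.078, -2.948, 0.0]
ft_force: [0.8, 1.0, 0.2]
grip_width: 0.645
```

```bash
python3 -c "
from meas import *
rel()
d=snap('side','s9')
f=(255*(d['frame'][130:210,220:320,::-1]/255.)**.6).astype(np.uint8)
cv2.imwrite('pics/s9d.png',cv2.resize(f,None,fx=7.5,fy=7.5,interpolation=cv2.INTER_CUBIC))
C=cloud(d);print((C[156:186:2,264:298:2,2]*1000).round().astype(int))
rel()"
```

```text
t 9.92 pos [627.6  29.7 115.3] yaw -139.83 z [-0.003 -0.001 -1.   ] F [0.78 0.95 0.21] grip 56.143
along -1.86 lat 0.51 Ftool [-1.21  0.22 -0.21] bottom 140.7
[[199 199 190   1  -3   3   1   0  -2   1   2   2   2   2  -1 217 218]
 [194 195 190   0   0   1   1   0   1   2  -2  -1  -2   3   2 191 197]
 [190 190 189   1  -3   0  -1   2 184 183 182   0   1  -2   3 193 193]
 [184 182 185   3   1  -1   0 185 183 180 184   0  -3   0   1 185 186]
 [177 179 177   2   5  -1   2   1 175 176   2  -3   1  -1  -1 181 181]
 [ -1 175 174   1   1  -1   0   0 169 169   0   1   0  -1  -1 174 177]
 [ -1 167 166 156  -3  -1 149 149 161 166  -2 149   1   2  -1 167 167]
 [ -3 162 162 151   1 152 149 150 159 162 138 150 150 148 141 162 161]
 [ -3 156 155 144 149 151 149 148   0 155 150 150 149 150 140 157 154]
 [  1 149 149  -1 151 148 150 151 150 149 147 149 152 149 138 152 147]
 [ -2 142 144   4 150 149 150 151 149 149 152 148 150 150   2 145   2]
 [  0  -5   1   1 143 147 152 149 150 149 151 149 148 145  -1  -1   2]
 [100 783   0   0   0 141 144 146 148 144 145 147 142 139   2  -2   1]
 [ 99  98  99  99   2  -1  -1   3 141 141 783 116 116  -1   2   2   0]
 [ 91  98 100  98 100  99 101   4  -1  -4 107 107 111   1   0   0   3]]
t 9.97 pos [627.6  29.8 115.3] yaw -139.82 z [-0.003 -0.001 -1.   ] F [ 0.83 -0.54  0.27] grip 56.306
along -1.93 lat 0.48 Ftool [-0.29 -0.95 -0.27] bottom 140.7
```

View pics/s9d.png

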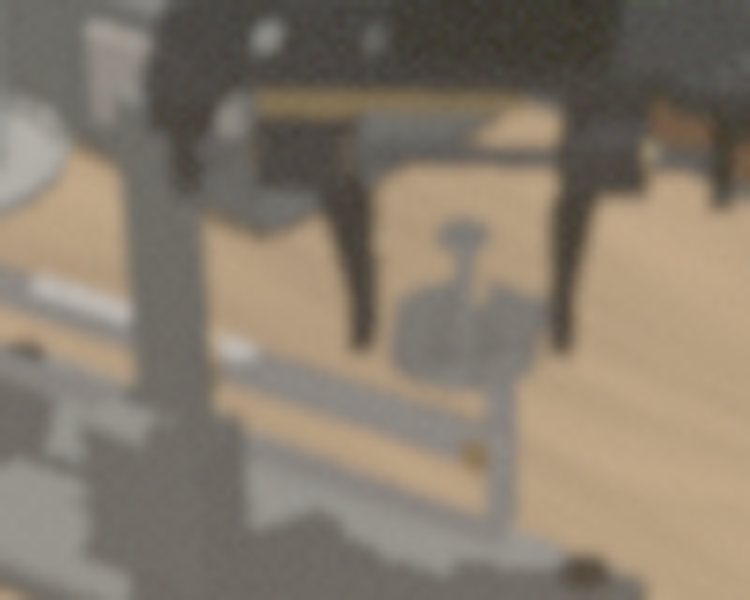

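step_arm --rows '[[[0,0,0],[0,-1,0],64],[[0,0,0],[0,0,-2],66],[[0,0,0],[0,0,-10],66],[[0,0,0],[0,0,-25],66],[[0,0,0],[0,0,-38],66],[[0,0,0],[0,0,-38],66],[[0,0,0],[38,0,0],66],[[0,0,0],[38,0,0],66],[[0,0,0],[38,0,0],66]]'

```text
time: 10.72
position: [0.5455, -0.0382, 0.2377]
tool_rot: [-1.098, 2.941, -0.003]
ft_force: [-0.2, -0.6, 0.7]
grip_width: 0.759
```

```bash
cat > beam.py <<'E'
from meas import *
def beam(tag,panadd=0.0):
    d=snap('side',tag+'_s');e=snap('top',tag+'_t')
    for n,dd in(('side',d),('top',e)):
        C=cloud(dd);th=np.radians(11.5);X=C[...,0]-.611;Y=C[...,1]-.147
        xb=X*np.cos(th)+Y*np.sin(th);yb=-X*np.sin(th)+Y*np.cos(th);z=C[...,2]
        k=(abs(xb+.009)<.02)&(abs(yb+.12)<.015)&(z>.10)&(z<.185);h=np.histogram(z[k],np.arange(.1,.186,.004));
        r=np.hypot(xb,yb-.12);kt=(r<.046)&(r>.037)&(z>.1)&(z<.15)
        print(n,'small pan zs',dict(zip((h[1][:-1]*1000).round().astype(int).tolist(),h[0].tolist())),'tpan rim med',np.median(z[kt]).round(4),kt.sum())
    return d,e
E
python3 -c "
from beam import *
d,e=beam('b1')
cv2.imwrite('pics/b1c.png',cv2.resize(d['frame'][120:220,180:320,::-1],None,fx=5.5,fy=5.5,interpolation=cv2.INTER_CUBIC))
st()"
```

```text
side small pan zs {100: 27, 104: 3, 108: 7, 112: 4, 116: 1, 120: 0, 124: 0, 128: 0, 132: 0, 136: 2, 140: 2, 144: 6, 148: 67, 152: 10, 156: 3, 160: 6, 164: 3, 168: 4, 172: 4, 176: 3, 180: 19} tpan rim med 0.1326 98
top small pan zs {100: 0, 104: 0, 108: 0, 112: 0, 116: 0, 120: 0, 124: 0, 128: 0, 132: 0, 136: 6, 140: 3, 144: 24, 148: 47, 152: 27, 156: 5, 160: 1, 164: 0, 168: 0, 172: 0, 176: 6, 180: 17} tpan rim med 0.1335 120
t 10.82 pos [541.9 -44.4 237.8] yaw -139.66 z [-0.    -0.001 -1.   ] F [ 0.4  -0.92 -0.09] grip 66.202
```

View pics/b1c.png

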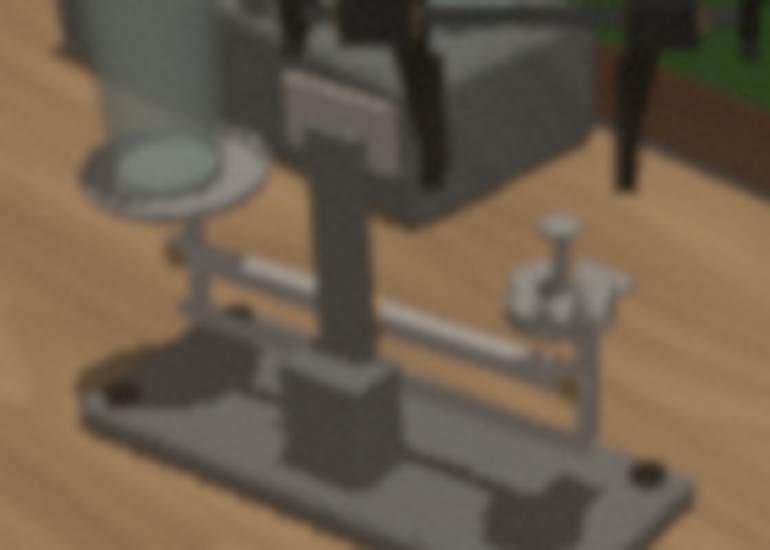

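Run:
```python
from p import *
C=cloud(load('b1_t'))
k=(C[...,2]>.05)&(C[...,0]>.5)&(C[...,1]<-.1)&(C[...,1]>-.35)&(C[...,0]<.8)
print(C[k].min(0),C[k].max(0))
kb=k&(C[...,1]<-.14);print(C[kb].min(0),C[kb].max(0))
d=load('b1_t');cv2.imwrite('pics/c8.png',cv2.resize(d['frame'][120:270,250:410,::-1],None,fx=4,fy=4,interpolation=cv2.INTER_CUBIC))
plan([(560,-120,180,193),(583,-219,70,167)],60,per=6.9)
```

```text
[ 0.54171079 -0.34992687  0.05023898] [ 0.79506058 -0.10021802  0.43725654]
[ 0.65903644 -0.34992687  0.05023898] [ 0.7596083  -0.18001929  0.14603921]
t 10.82 pos [541.9 -44.4 237.8] yaw -139.66 z [-0.    -0.001 -1.   ] F [ 0.4  -0.92 -0.09] grip 66.202
8
[[[0.0,0.0,6.8],[8.8,-17.3,14.5],60],[[0.0,0.0,6.8],[6.7,-18.2,14.5],60],[[0.0,0.0,6.8],[4.4,-18.9,14.5],60],[[0.0,0.0,6.8],[2.2,-19.3,14.4],60],[[0.0,0.0,6.5],[0.0,-25.4,27.5],60],[[0.0,0.0,6.5],[-2.9,-25.2,27.5],60],[[0.0,0.0,6.5],[-5.8,-24.8,27.5],60],[[0.0,0.0,6.5],[-8.5,-23.9,27.5],60]]
```

View pics/c8.png

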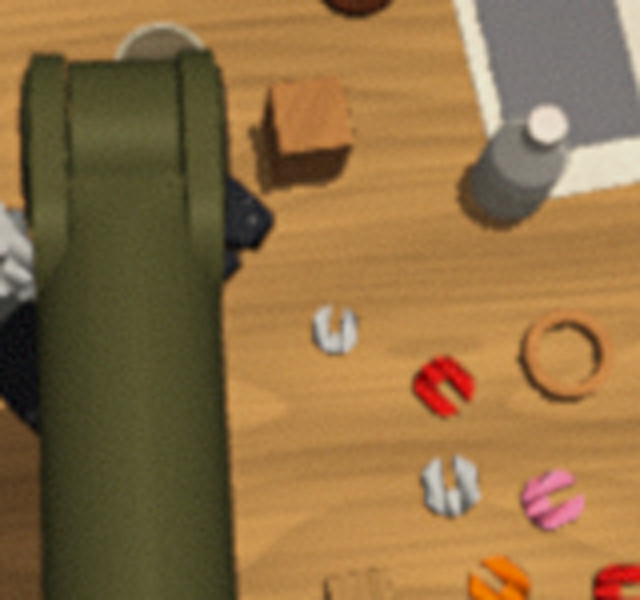

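step_arm --rows '[[[0,0,6.8],[9,-17,14],60],[[0,0,6.8],[7,-18,14],60],[[0,0,6.8],[4,-19,14],60],[[0,0,6.8],[2,-19,14],60],[[0,0,6.5],[0,-25,27],60],[[0,0,6.5],[-3,-25,27],60],[[0,0,6.5],[-6,-25,25],60],[[0,0,6.5],[-8,-24,20],60],[[0,0,0],[0,0,0],60],[[0,0,0],[0,0,0],60]]'

```text
time: 11.65
position: [0.5894, -0.2232, 0.0879]
tool_rot: [0.414, 3.096, 0.01]
ft_force: [0.0, 1.2, 0.5]
grip_width: 0.691
```

Run:
```python
from p import *
d=snap('side','s10')
cv2.imwrite('pics/s10.png',cv2.resize(d['frame'][190:330,270:410,::-1],None,fx=5,fy=4,interpolation=cv2.INTER_CUBIC))
plan([(583,-219,8,167)],60,step=25)
```

```text
t 11.70 pos [ 588.9 -223.5   87.9] yaw 164.79 z [ 0.019  0.003 -1.   ] F [-0.54  0.1  -0.06] grip 60.185
4
[[[0.1,0.3,-0.6],[2.1,0.5,19.9],60],[[0.1,0.3,-0.6],[2.0,0.6,19.9],60],[[0.1,0.3,-0.6],[1.9,0.6,20.0],60],[[0.1,0.3,-0.6],[1.8,0.7,20.0],60]]
```

View pics/s10.png

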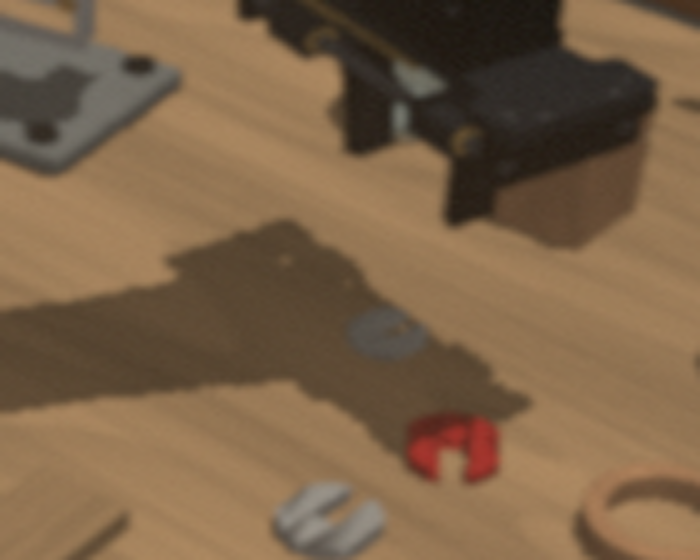

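step_arm --rows '[[[0,0.3,-0.6],[2,0.5,20],60],[[0,0.3,-0.6],[2,0.5,20],60],[[0,0.3,-0.6],[2,0.5,20],60],[[0,0.3,-0.6],[1,0.5,18],60],[[0,0,0],[0,0,8],60],[[0,0,0],[0,0,0],60]]'

```text
time: 12.2
position: [0.5924, -0.2121, 0.0086]
tool_rot: [0.321, 3.113, 0.02]
ft_force: [-0.6, -0.0, -0.3]
grip_width: 0.689
```

Run:
```python
from p import *
plan([(583,-219,-14,167),(583,-219,-25.5,167)],60,step=10)
```

```text
t 12.20 pos [ 592.4 -212.1    8.6] yaw 168.23 z [ 0.013  0.012 -1.   ] F [-0.58 -0.04 -0.29] grip 59.975
5
[[[0.3,0.2,0.4],[2.7,-3.0,7.4],60],[[0.3,0.2,0.4],[2.6,-3.0,7.5],60],[[0.3,0.2,0.4],[2.6,-3.0,7.5],60],[[0.0,0.0,0.0],[0.0,0.0,5.8],60],[[0.0,0.0,0.0],[0.0,0.0,5.8],60]]
```

step_arm --rows '[[[0.3,0.3,0.4],[3,-3,6],60],[[0.3,0.3,0.4],[3,-3,6],60],[[0.2,0.2,0.4],[3,-1,2],60],[[0,0,0],[0,0,0],60]]'

```text
time: 12.53
position: [0.585, -0.2158, -0.0021]
tool_rot: [0.352, 3.12, 0.0]
ft_force: [-0.9, -0.3, -0.3]
grip_width: 0.688
```

Run:
```python
from p import *
plan([(583,-219,-25.5,167)],60,step=10)
```

```text
t 12.53 pos [ 585.  -215.8   -2.1] yaw 167.13 z [ 0.002 -0.    -1.   ] F [-0.9  -0.33 -0.25] grip 59.828
3
[[[0.0,0.0,0.0],[0.4,-1.2,7.8],60],[[0.0,0.0,0.0],[0.4,-1.2,7.8],60],[[0.0,0.0,0.0],[0.4,-1.2,7.8],60]]
```

step_arm --rows '[[[0,0,0],[0.5,-1,8],60],[[0,0,0],[0.5,-1,8],58],[[0,0,0],[0.5,-1,4],55],[[0,0,0],[0,0,0],52],[[0,0,0],[0,0,0],50]]'

```text
time: 12.95
position: [0.5834, -0.2195, -0.0228]
tool_rot: [0.353, 3.117, -0.001]
ft_force: [-0.5, -1.0, 0.5]
grip_width: 0.599
```

Run:
```python
from p import *
d=snap('side','s11')
f=(255*(d['frame'][235:305,300:390,::-1]/255.)**.6).astype(np.uint8)
cv2.imwrite('pics/s11.png',cv2.resize(f,None,fx=8,fy=8,interpolation=cv2.INTER_CUBIC))
plan([(583,-219,-25.5,167)],60,step=10)
```

```text
t 13.00 pos [ 583.2 -219.5  -22.9] yaw 167.08 z [ 0.004 -0.001 -1.   ] F [-1.13 -0.03 -0.21] grip 51.064
1
[[[0.0,0.2,0.1],[0.4,0.4,2.6],60]]
```

View pics/s11.png

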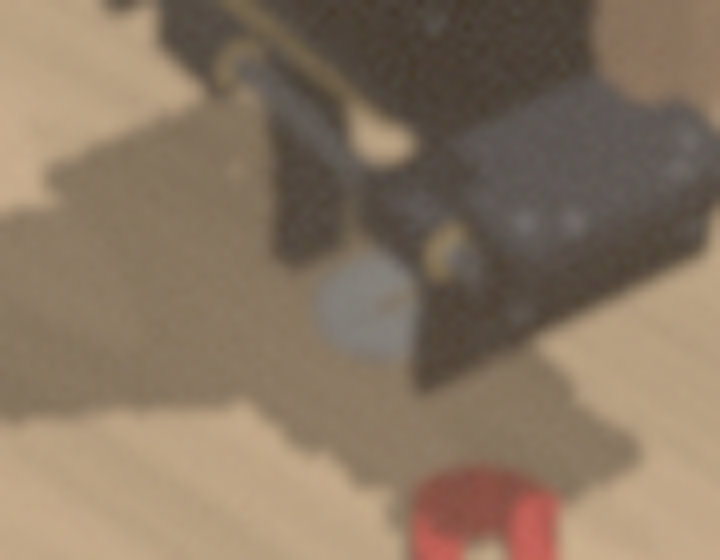

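step_arm --rows '[[[0,0.2,0],[0.4,0,2.5],44],[[0,0,0],[0,0,0.3],39],[[0,0,0],[0,0,0],34],[[0,0,0],[0,0,0],30],[[0,0,0],[0,0,0],25],[[0,0,0],[0,0,0],25],[[0,0,0],[0,0,0],25],[[0,0,0],[0,0,0],25]]' --grip_force 20

```text
time: 13.67
position: [0.5835, -0.2195, -0.0253]
tool_rot: [0.353, 3.12, -0.0]
ft_force: [-0.2, 0.1, -0.4]
grip_width: 0.362
```

Run:
```python
from p import *
st()
```

```text
t 13.67 pos [ 583.5 -219.5  -25.3] yaw 167.09 z [ 0.001 -0.    -1.   ] F [-0.19  0.09 -0.42] grip 31.508
```

step_arm --rows '[[[0,0,0],[0,0,-10],25],[[0,0,0],[0,0,-25],25],[[0,0,0],[0,0,-35],25],[[0,0,0],[0,0,-35],25],[[0,0,0],[0,0,-30],25]]'

```text
time: 14.08
position: [0.5769, -0.2174, 0.1081]
tool_rot: [-0.353, -3.105, -0.002]
ft_force: [1.2, -0.1, -0.6]
grip_width: 0.362
```

Run:
```python
from p import *
plan([(565,-130,135,193),(576,-14,135,220.5)],25,per=6.9)
```

```text
t 14.08 pos [ 576.9 -217.4  108.1] yaw 167.03 z [-0.016  0.003 -1.   ] F [ 1.15 -0.12 -0.6 ] grip 31.530
8
[[[0.0,-0.2,-6.5],[7.9,20.6,-6.6],25],[[0.0,-0.2,-6.5],[5.5,21.4,-6.7],25],[[0.0,-0.2,-6.5],[3.0,21.8,-6.7],25],[[0.0,-0.2,-6.5],[0.5,22.0,-6.7],25],[[0.0,0.0,-6.9],[-9.2,27.6,0.0],25],[[0.0,0.0,-6.9],[-12.4,26.3,0.0],25],[[0.0,0.0,-6.9],[-15.5,24.7,0.0],25],[[0.0,0.0,-6.9],[-18.3,22.6,0.0],25]]
```

step_arm --rows '[[[0,-0.2,-6.5],[8,21,-6],25],[[0,-0.2,-6.5],[5,21,-5],25],[[0,-0.2,-6.5],[3,22,-4],25],[[0,-0.2,-6.5],[0,22,-4],25],[[0,0,-6.9],[-9,27,0],25],[[0,0,-6.9],[-12,26,0],25],[[0,0,-6.9],[-15,23,0],25],[[0,0,-6],[-15,15,0],25],[[0,0,0],[0,0,0],25],[[0,0,0],[0,0,0],25]]'

```text
time: 14.92
position: [0.5811, -0.0241, 0.1484]
tool_rot: [-1.111, 2.914, -0.017]
ft_force: [0.8, -1.1, -1.3]
grip_width: 0.36
```

Run:
```python
from meas import *
rel()
plan([(576,-14,133,220.5)],25,step=12)
```

```text
t 14.92 pos [581.1 -24.1 148.4] yaw -138.24 z [ 0.025 -0.002 -1.   ] F [ 0.77 -1.13 -1.3 ] grip 31.322
along 69.17 lat 9.2 Ftool [ 0.2  -1.33  1.32] bottom 173.8
t 14.92 pos [581.1 -24.1 148.4] yaw -138.24 z [ 0.025 -0.002 -1.   ] F [ 0.77 -1.13 -1.3 ] grip 31.322
2
[[[-0.5,0.5,0.6],[-1.3,5.6,7.6],25],[[-0.5,0.5,0.6],[-1.3,5.5,7.7],25]]
```

step_arm --rows '[[[-0.5,0.5,0.6],[-1,5,7],25],[[-0.5,0.5,0.6],[-1,4,7],25],[[0,0,0],[-10,0,1],25],[[0,0,0],[-12,0,0],25],[[0,0,0],[-6,0,0],25],[[0,0,0],[0,0,0],25],[[0,0,0],[0,0,0],25]]'

```text
time: 15.5
position: [0.6001, -0.0007, 0.1318]
tool_rot: [1.067, -2.952, 0.002]
ft_force: [0.3, -0.7, -0.5]
grip_width: 0.357
```

Run:
```python
from meas import *
d=snap('side','s12')
f=(255*(d['frame'][130:210,220:320,::-1]/255.)**.6).astype(np.uint8)
cv2.imwrite('pics/s12d.png',cv2.resize(f,None,fx=7.5,fy=7.5,interpolation=cv2.INTER_CUBIC))
g=cv2.cvtColor(d['frame'],cv2.COLOR_RGB2GRAY)
for r in range(158,178,2): print(r,g[r,262:296])
rel(S=(.6261,.0277))
```

```text
158 [ 68  79  85  87  82  69  47  37  32  32  29  41  59  84 104 114 115 114
 115 118 123 125 124 122 123 122 113  87  52  37  31  32  35  41]
160 [112 112 114 114 112 101  74  45  33  32  27  29  37  63  96 108 100  89
  85  91 104 112 118 119 121 118 104  73  44  32  30  31  38  66]
162 [119 118 117 115 114 107  88  59  36  29  29  32  35  64  96 106  96  87
  82  81  79  85  94 109 115 113  96  65  39  31  30  32  53  84]
164 [115 116 118 119 119 117 106  78  49  31  32  31  41  69 101 113 114 107
  96  87  84  94 107 114 118 112  95  65  40  31  30  40  67 103]
166 [114 115 116 117 118 119 113  91  60  37  33  32  38  68 103 117 120 117
 103  90  86  98 111 117 120 116  98  70  42  29  32  49  84 108]
168 [114 115 115 117 118 118 116 106  79  49  32  31  37  69 109 129 132 124
 106  89  88 102 118 129 134 132 119  83  46  31  38  67  96 113]
170 [118 115 114 114 115 116 120 116  98  69  41  32  37  61  97 116 116 104
  90  82  86  99 116 124 129 126 115  81  44  34  52  84 107 115]
172 [119 118 118 116 115 114 114 116 108  83  50  34  35  46  66  79  82  75
  74  77  86  90  92  91  87  84  72  53  38  35  54  84 100 107]
174 [119 118 119 119 119 119 117 115 106  82  52  36  34  46  65  74  77  75
  72  74  77  76  76  77  77  75  64  47  35  35  56  88 109 119]
176 [118 118 116 117 117 117 117 119 111  86  55  35  34  49  63  73  77  76
  75  76  76  73  73  77  78  77  64  49  38  35  62 100 120 125]
t 15.55 pos [600.   -0.7 131.8] yaw -140.26 z [-0.002 -0.002 -1.   ] F [-0.25  0.83  0.09] grip 31.410
along 38.1 lat 5.16 Ftool [-0.34  0.8  -0.09] bottom 157.2
```

View pics/s12d.png

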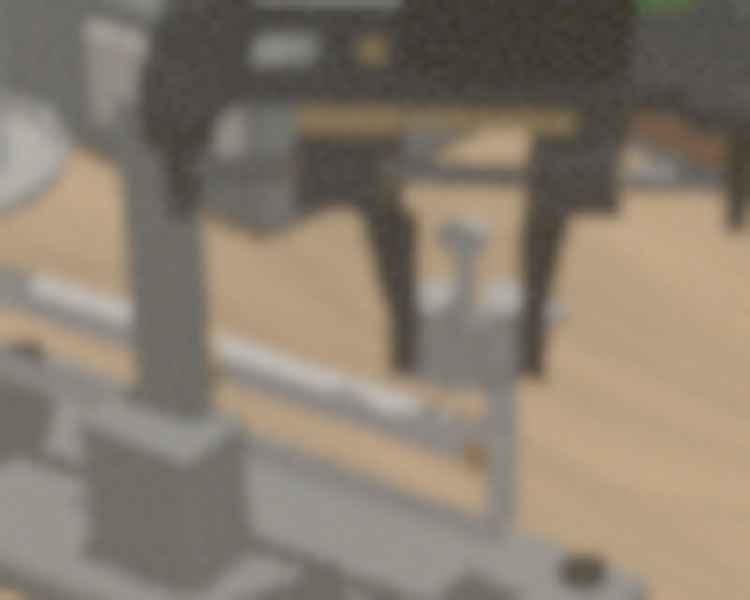

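Run:
```python
from meas import *
lateral('s12',range(164,170),278,286,-.0254)
d=load('s12');s,R=st()
for y in(-15.85,0,15.85): print(proj(d,s['position']+R.apply([0,y/1000,-.0275])))
```

```text
t 15.55 pos [600.   -0.7 131.8] yaw -140.26 z [-0.002 -0.002 -1.   ] F [-0.25  0.83  0.09] grip 31.410
stem cols [281.59 281.55 281.66 281.66 281.6  281.44]
stem [0.6267 0.0281] along 38.83 lat(tool y) 5.05
t 15.55 pos [600.   -0.7 131.8] yaw -140.26 z [-0.002 -0.002 -1.   ] F [-0.25  0.83  0.09] grip 31.410
[289.07300313 178.12308071]
[282.38472728 177.91240787]
[275.7136242  177.70227595]
```

step_arm --rows '[[[0,0,0],[0,3,0],25],[[0,0,0],[-3,1.7,0],25],[[0,0,0],[-3,0,0],25],[[0,0,0],[0,0,0],25],[[0,0,0],[0,0,0],25]]'

```text
time: 15.97
position: [0.6014, 0.0064, 0.1322]
tool_rot: [1.065, -2.953, 0.002]
ft_force: [-1.1, 0.3, 0.2]
grip_width: 0.358
```

Run:
```python
from meas import *
d=snap('side','s13')
f=(255*(d['frame'][130:210,220:320,::-1]/255.)**.6).astype(np.uint8)
cv2.imwrite('pics/s13d.png',cv2.resize(f,None,fx=7.5,fy=7.5,interpolation=cv2.INTER_CUBIC))
g=cv2.cvtColor(d['frame'],cv2.COLOR_RGB2GRAY)
for r in range(160,178,2): print(r,g[r,262:296])
rel(S=(.6266,.0280))
s,R=st()
for y in(-15.85,0,15.85): print(proj(d,s['position']+R.apply([0,y/1000,-.0275])))
```

```text
160 [111 112 114 109  88  58  36  29  30  32  33  52  83 106 113 110  99  88
  83  84  83  86  93 104  98  72  41  29  28  28  43  77 105 119]
162 [119 119 117 115 103  77  48  29  28  29  37  57  93 108 112 109  96  86
  79  81  79  82  92  98  90  64  37  32  29  32  60  96 117 122]
164 [117 117 119 119 114  96  67  40  29  28  35  65  98 113 117 117 113 109
  97  86  86  96 106 109  98  67  41  30  27  43  73 105 119 123]
166 [115 115 116 117 118 108  83  51  32  29  34  53  87 110 117 119 121 116
 104  88  87  99 110 116 109  78  46  32  34  59  93 112 118 119]
168 [114 113 113 115 118 114 102  71  43  29  32  48  80 115 127 131 132 123
 105  88  88 102 116 127 121  89  53  33  44  77 106 117 117 118]
170 [117 113 114 116 115 116 111  87  55  33  33  40  69  98 108 111 107 101
  88  83  82  90 100 105  99  73  43  34  51  87 119 126 121 118]
172 [118 118 118 117 115 114 108  90  61  38  33  39  56  70  78  76  73  75
  76  79  79  78  77  75  67  53  36  33  42  76 110 119 112 111]
174 [118 119 118 118 118 118 112  92  62  38  35  46  61  71  76  75  71  73
  74  77  76  77  78  75  70  53  38  33  42  72 103 115 118 118]
176 [118 119 117 117 117 118 115 101  70  42  35  47  62  71  75  77  76  76
  75  74  73  76  78  76  68  53  38  32  49  83 111 124 126 125]
t 16.02 pos [601.4   6.5 132.2] yaw -140.35 z [-0.002 -0.002 -1.   ] F [ 0.25  0.02 -1.5 ] grip 31.323
along 33.01 lat 0.48 Ftool [-0.21 -0.15  1.5 ] bottom 157.6
t 16.02 pos [601.4   6.5 132.2] yaw -140.35 z [-0.002 -0.002 -1.   ] F [ 0.25  0.02 -1.5 ] grip 31.323
[287.28936267 176.63545087]
[280.63130495 176.42269201]
[273.99051401 176.2104849 ]
```

View pics/s13d.png

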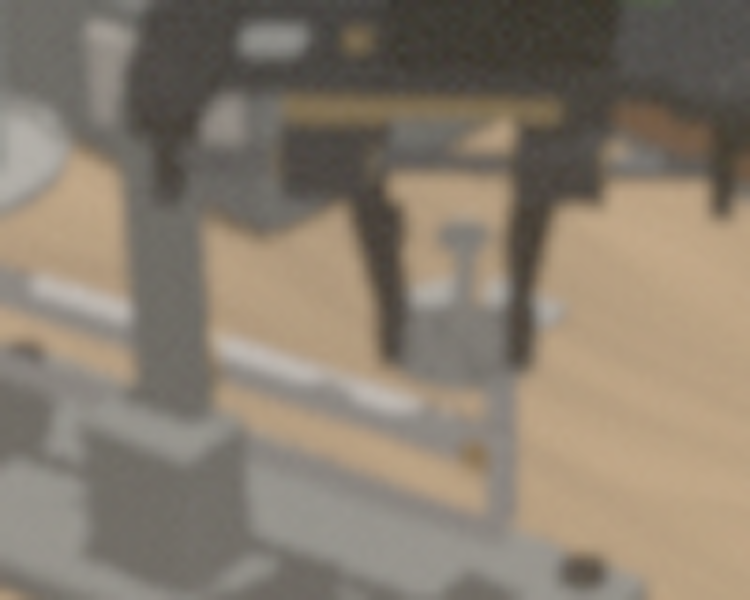

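step_arm --rows '[[[0,0,0],[-5,0.3,1],25],[[0,0,0],[-7,0,0],25],[[0,0,0],[-7,0,0],25],[[0,0,0],[-4,0,0],25],[[0,0,0],[0,0,0],25]]'

```text
time: 16.43
position: [0.6211, 0.0231, 0.1314]
tool_rot: [1.065, -2.954, 0.002]
ft_force: [0.1, 0.5, -0.5]
grip_width: 0.357
```

Run:
```python
from meas import *
rel(S=(.6266,.0280))
d=snap('side','s14')
f=(255*(d['frame'][130:210,220:320,::-1]/255.)**.6).astype(np.uint8)
cv2.imwrite('pics/s14d.png',cv2.resize(f,None,fx=7.5,fy=7.5,interpolation=cv2.INTER_CUBIC))
rel(S=(.6266,.0280))
```

```text
t 16.43 pos [621.1  23.1 131.4] yaw -140.36 z [-0.001 -0.001 -1.   ] F [ 0.13  0.5  -0.46] grip 31.085
along 7.32 lat 0.25 Ftool [-0.42  0.3   0.46] bottom 156.8
t 16.48 pos [620.8  22.9 131.3] yaw -140.36 z [-0.001 -0.002 -1.   ] F [ 0.52  0.25 -0.08] grip 30.970
along 7.69 lat 0.2 Ftool [-0.56 -0.14  0.08] bottom 156.7
```

View pics/s14d.png

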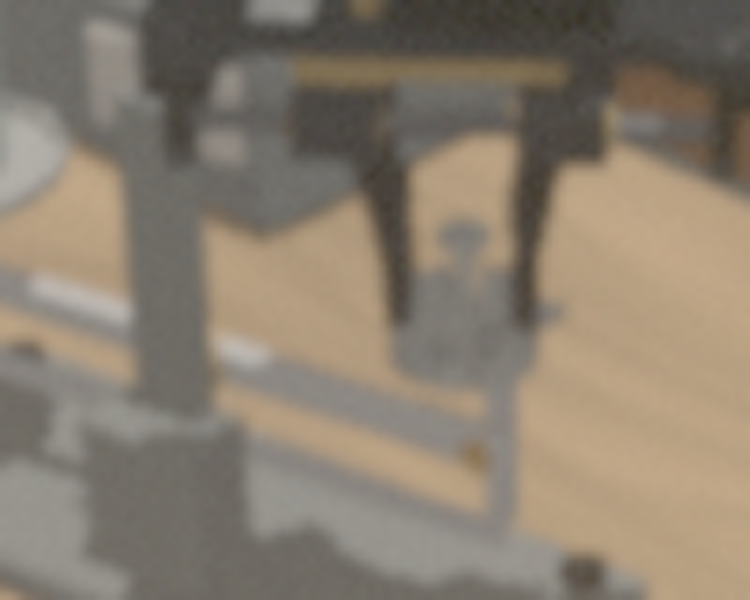

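The stem is inside the slot with no side force, so I continue gently until contact.

step_arm --rows '[[[0,0,0],[-2.5,0,0],25],[[0,0,0],[-2,0,0],25],[[0,0,0],[0,0,0],25]]'

```text
time: 16.73
position: [0.6244, 0.0257, 0.131]
tool_rot: [1.064, -2.953, 0.002]
ft_force: [0.1, 0.0, -0.3]
grip_width: 0.36
```

```bash
python3 -c "
from meas import *
rel(S=(.6266,.0280))"
```

```text
t 16.73 pos [624.4  25.7 131. ] yaw -140.37 z [-0.002 -0.002 -1.   ] F [ 0.13  0.04 -0.26] grip 31.326
along 3.07 lat 0.33 Ftool [-0.13 -0.05  0.26] bottom 156.4
```

step_arm --rows '[[[0,0,0],[-1.2,0,0],25],[[0,0,0],[-1,0,0],25]]'

```text
time: 16.9
position: [0.6257, 0.0266, 0.1309]
tool_rot: [1.063, -2.953, 0.002]
ft_force: [-1.9, -0.9, -1.0]
grip_width: 0.357
```

```bash
python3 -c "
from meas import *
rel(S=(.6266,.0280))"
```

```text
t 16.90 pos [625.7  26.6 130.9] yaw -140.40 z [-0.003 -0.003 -1.   ] F [-1.94 -0.93 -0.98] grip 31.094
along 1.46 lat 0.5 Ftool [2.09 0.52 0.99] bottom 156.3
```

step_arm --rows '[[[0,0,0],[0,0,2],25],[[0,0,0],[0,0,2.5],25],[[0,0,0],[0,0,2],25],[[0,0,0],[0,0,1.5],25],[[0,0,0],[0,0,1.5],25],[[0,0,0],[0,0,0],25]]'

```text
time: 17.4
position: [0.6256, 0.0262, 0.1205]
tool_rot: [1.062, -2.953, 0.002]
ft_force: [-0.1, 0.3, -1.2]
grip_width: 0.363
```

```bash
python3 -c "
from meas import *
rel(S=(.6266,.0280))
d=snap('side','s15')
f=(255*(d['frame'][130:210,220:320,::-1]/255.)**.6).astype(np.uint8)
cv2.imwrite('pics/s15d.png',cv2.resize(f,None,fx=7.5,fy=7.5,interpolation=cv2.INTER_CUBIC))
C=cloud(d);print((C[156:186:2,264:298:2,2]*1000).round().astype(int))
rel(S=(.6266,.0280))"
```

```text
t 17.40 pos [625.6  26.2 120.5] yaw -140.45 z [-0.002 -0.002 -1.   ] F [-0.06  0.33 -1.22] grip 31.547
along 1.82 lat 0.77 Ftool [-0.17  0.29  1.22] bottom 145.9
[[ 11   5 203 204 202 197   0  -1   1   3  -2   3 196 204 204 203   1]
 [ -2   1 196 197 197 195   1   1   0  -3  -1   2 198 197 201 201   1]
 [  0   1   2 190 192 191  -1   1  -2   2  -2  -4 192 193 195   0   3]
 [ -1   1   1 185 187 187  -1 179 179 181 180  -1 187 190 190  -1  -1]
 [  2  -3  -1 182 181 180   1 179 178 180 178   3 181 182 182   0  -2]
 [  2   0  -1   1 175 175   1  -1 170 166  -4   1 175 177 178  -1  -2]
 [  0  -1   1   3 170 169  -1   0 163 165   0  -1 171 170   3  -1  -4]
 [  0   3  -1   2 165 165 154 154 145 160 156 151 165 167  -2  -3   0]
 [ -3   3   0   3 161 159 157 153 155 153 153 156 159 160 136 136  -1]
 [  0  -4   1   1 155 154 155 154 156 154 152 156 151 152 134   1   1]
 [  0   2  -1  -3 148 149 148 151 152 150 150 150 147 148   3   2  -1]
 [  1   0   2  -2 144 144 146 147 147 146 145 149 146 144   0   0  -2]
 [  4   1   0   2 140 143 143 145 146 148 148 146 144 139   0  -1  -1]
 [ 96  99  94  -1  -3 136 140 143 139 141 139 138 139   0   0   0  -1]
 [ 95  96  96  99  98  98   1  -2   0  -2 107 108 107   0   0  -3   2]]
t 17.45 pos [625.6  26.2 120.7] yaw -140.44 z [-0.002 -0.002 -1.   ] F [-0.    0.96 -0.26] grip 31.422
along 1.81 lat 0.74 Ftool [-0.61  0.74  0.26] bottom 146.1
```

View pics/s15d.png

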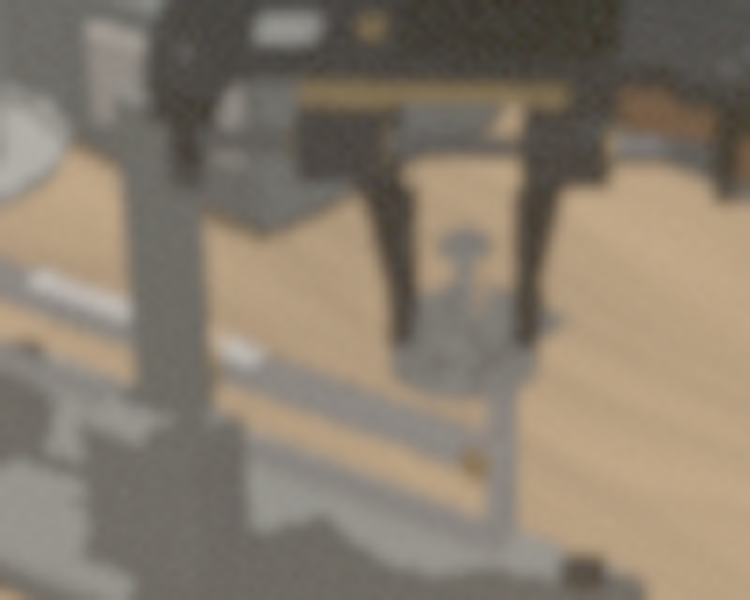

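step_arm --rows '[[[0,0,0],[-0.7,0,0.4],25],[[0,0,0],[-0.7,0,0],25]]'

```text
time: 17.62
position: [0.6259, 0.0263, 0.1201]
tool_rot: [1.061, -2.952, 0.003]
ft_force: [-2.2, -0.4, -0.1]
grip_width: 0.359
```

```bash
python3 -c "
from meas import *
rel(S=(.6266,.0280))"
```

```text
t 17.62 pos [625.9  26.3 120.1] yaw -140.47 z [-0.004 -0.003 -1.   ] F [-2.23 -0.4  -0.11] grip 31.245
along 1.46 lat 0.86 Ftool [1.97 1.11 0.12] bottom 145.5
```

Contact is about 2 N and the weight is home. Release.

step_arm --rows '[[[0,0,0],[0,0,0],25],[[0,0,0],[0,0,0],34],[[0,0,0],[0,0,0],38],[[0,0,0],[0,0,0],43],[[0,0,0],[0,0,0],46]]'

```text
time: 18.03
position: [0.6271, 0.027, 0.1207]
tool_rot: [1.062, -2.954, 0.003]
ft_force: [-0.8, -0.2, -0.2]
grip_width: 0.486
```

```bash
python3 -c "
from meas import *
d=snap('side','s16')
f=(255*(d['frame'][130:210,220:320,::-1]/255.)**.6).astype(np.uint8)
cv2.imwrite('pics/s16d.png',cv2.resize(f,None,fx=7.5,fy=7.5,interpolation=cv2.INTER_CUBIC))
rel(S=(.6266,.0280))"
```

```text
t 18.08 pos [627.1  27.1 120.7] yaw -140.45 z [-0.002 -0.002 -1.   ] F [-0.31 -0.09  0.53] grip 43.738
along 0.16 lat 1.01 Ftool [ 0.29  0.13 -0.53] bottom 146.1
```

View pics/s16d.png

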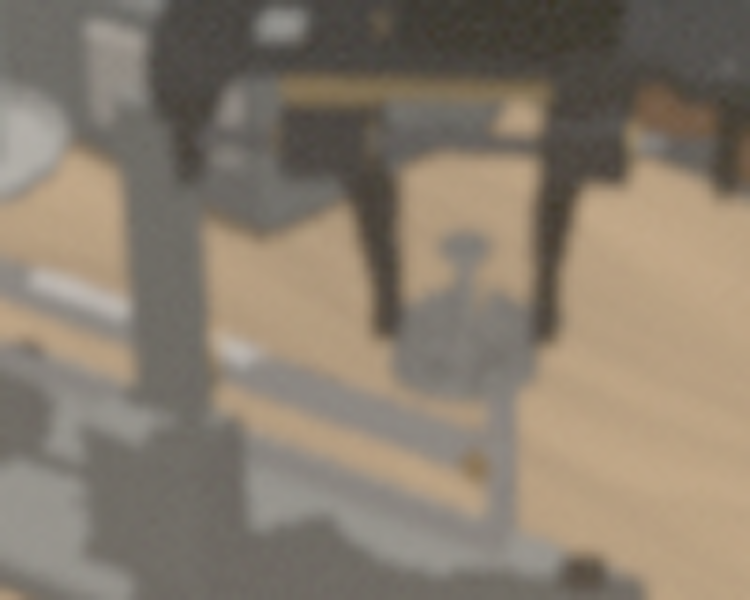

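Released with no contact. Lift away and check.

step_arm --rows '[[[0,0,0],[0,0,0],52],[[0,0,0],[0,0,-3],56],[[0,0,0],[0,0,-12],56],[[0,0,0],[0,0,-25],56],[[0,0,0],[0,0,-38],56],[[0,0,0],[0,0,-38],56],[[0,0,0],[38,0,0],56],[[0,0,0],[38,0,0],56],[[0,0,0],[38,0,0],56],[[0,0,0],[38,-10,0],56],[[0,0,0],[20,-10,0],56],[[0,0,0],[0,0,0],56]]'

```text
time: 19.08
position: [0.5066, -0.1007, 0.2533]
tool_rot: [-1.067, 2.945, -0.008]
ft_force: [-0.3, -0.3, 0.3]
grip_width: 0.645
```

step_arm --rows '[[[0,0,0],[0,-35,0],56],[[0,0,0],[0,-35,0],56],[[0,0,0],[0,-35,0],56],[[0,0,0],[0,-35,0],56],[[0,0,0],[0,0,0],56],[[0,0,0],[0,0,0],56],[[0,0,0],[0,0,0],56]]'

```text
time: 19.67
position: [0.6016, -0.2096, 0.2597]
tool_rot: [-1.07, 2.935, -0.006]
ft_force: [-1.2, -0.6, -0.1]
grip_width: 0.647
```

```bash
python3 -c "
from beam import *
d,e=beam('b2')
cv2.imwrite('pics/b2c.png',cv2.resize(d['frame'][120:220,180:320,::-1],None,fx=5.5,fy=5.5,interpolation=cv2.INTER_CUBIC))
cv2.imwrite('pics/b2t.png',cv2.resize(e['frame'][140:240,130:290,::-1],None,fx=5,fy=5,interpolation=cv2.INTER_CUBIC))
C=cloud(d);print((C[156:186:2,268:298:2,2]*1000).round().astype(int))
st()"
```

```text
side small pan zs {100: 6, 104: 7, 108: 2, 112: 1, 116: 0, 120: 0, 124: 0, 128: 0, 132: 0, 136: 0, 140: 3, 144: 26, 148: 21, 152: 59, 156: 3, 160: 5, 164: 4, 168: 4, 172: 3, 176: 21, 180: 7} tpan rim med 0.1374 94
top small pan zs {100: 0, 104: 0, 108: 0, 112: 0, 116: 0, 120: 0, 124: 0, 128: 0, 132: 2, 136: 1, 140: 7, 144: 14, 148: 34, 152: 35, 156: 15, 160: 0, 164: 0, 168: 0, 172: 2, 176: 17, 180: 12} tpan rim med 0.1368 125
[[  1   1   0  -3   1  -1   1   0   1   2   1  -1   1  -3   1]
 [  0  -2   1   0   2  -3  -2   0   1  -2   0  -2   0   2   1]
 [  0   1 783  -1   0  -1   2   1   0  -1   2   0  -1   1   0]
 [  2   0   2   3  -1 178 179 179 180   2  -1  -2   1   0  -1]
 [ -2   1   0  -2  -2 177 179 180 174  -2   1   3  -3   1   1]
 [  0   0  -3  -1   2  -1 169 171  -1  -1  -2  -1  -2  -1   3]
 [  0   1   2  -2   5   5 163 165   1  -2   1   0   0   1   0]
 [  1   0  -1   3 152 154 143 158   1 153 153  -1   2  -2  -1]
 [  3  -1  -3 145 154 156 138 156 153 155 154 146 135 137   1]
 [ -1  -1 144 145 152 151 150 152 153 153 147 146 135 132   0]
 [ -2   1 145 145 149 151 152 152 153 149 146 143   0  -2  -1]
 [ -1  -1 147 145 145 147 145 146 145 147 145 144   0  -1   2]
 [ -2   0 138 143 144 145 147 145 144 144 142 140   0   0   3]
 [ 95   1   1 135 141 140 140 141 139 139 135   1   1  -1  -2]
 [ 96  97  96   0   1   2   2   1 106 108 107   0   0  -2   2]]
t 19.77 pos [ 601.4 -208.3  260.1] yaw -139.84 z [ 0.019  0.004 -1.   ] F [-0.89  1.28  0.82] grip 56.026
```

View pics/b2c.png

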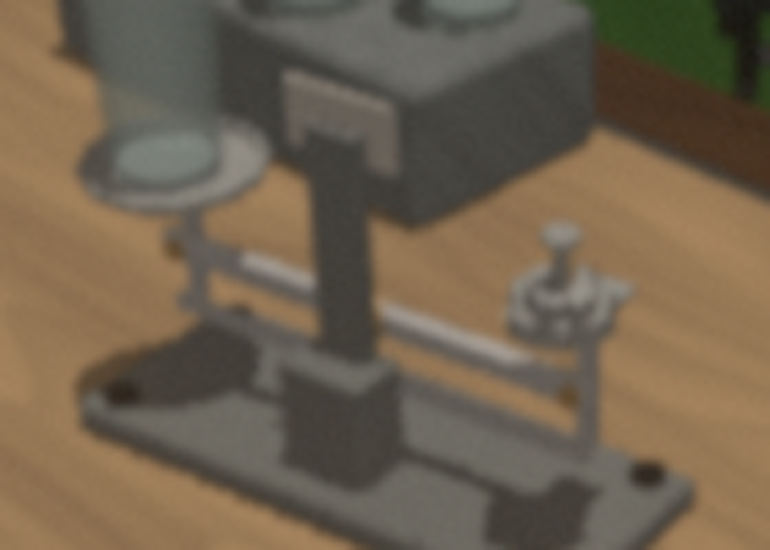

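View pics/b2t.png

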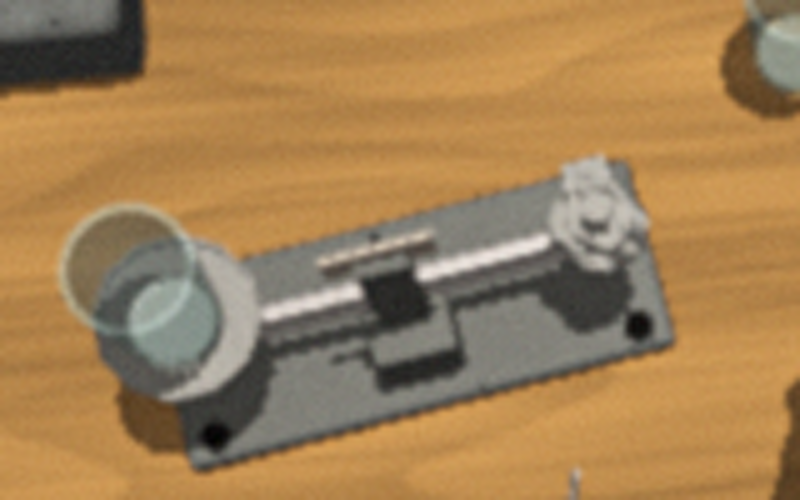

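```bash
python3 -c "
from beam import *
a=load('side0');b=load('b2_s')
m=np.hstack([a['frame'][60:400,100:480],b['frame'][60:400,100:480]])[:,:,::-1]
cv2.imwrite('pics/cmp.png',m)
print([(x[0].round(1),x[2].round(4)) for x in blobs(b,(270,360,260,335))] if 0 else '')
C=cloud(b)
th=np.radians(11.5);X=C[...,0]-.611;Y=C[...,1]-.147
xb=X*np.cos(th)+Y*np.sin(th);yb=-X*np.sin(th)+Y*np.cos(th);z=C[...,2]
k=(abs(xb+.009)<.03)&(abs(yb+.12)<.03)
print('L top',np.median(z[k&(z>.141)&(z<.149)]),'S top',np.median(z[k&(z>.1505)&(z<.157)]),'cap',np.median(z[k&(z>.176)&(z<.184)]))
"
```

```text
L top 0.14508562235428366 S top 0.15324030017414073 cap 0.1785756338256426
```

View pics/cmp.png

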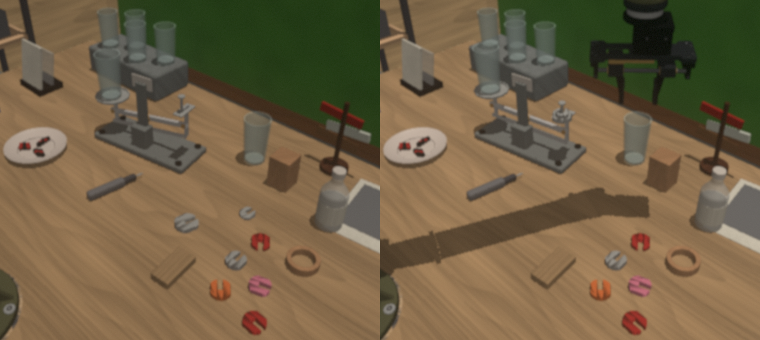

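The large and small weights are on the stem, and the medium and all bystanders are unmoved. The pan is at about 135 mm, so the beam is level within the measuring error. Handing in.

```bash
python3 -c "
from bench import order
print(order.close_job())"
```

```text
the job is handed in; nothing more can be done
None
```

I slid the large (150 g) and then the small (50 g) weight onto the stem, and the beam now floats level as far as I can measure. I pushed each one home until I felt about 2–3 N, lowered it with the pan, and released it. The job was handed in at about 20 s on the robot's clock.

**Last checks:**
- **Beam:** Depth readings put the small pan at about 135 mm. That is within about 1 mm of level, or roughly 10 g. The tumbler works out at about 200 g, so adding or swapping the medium weight would only make it worse.
- **Weights:** Both weights look flat, with the stem inside their slots. I judged that they were home by contact force, not from a close-up afterwards.
- **Everything else:** The medium weight is flat on the table, the tumbler stands on its pan, and nothing else appears to have moved. The arm is clear of everything.

**What disagreed:**
- **Fingertips:** They are really about 28 mm behind the reported TCP, not 8 mm ahead of it as stated. My first attempt to grip the large weight therefore closed on air above it, without touching it. I corrected for this by camera and force.
- **Approach:** I brought the weights in about 28° off the balance's x axis, to keep the gripper body clear of the scale plate.

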